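# Load a star-wheel dish indexer

## Task

Load every culture dish that is waiting on the bench into the star-wheel dish indexer. The wheel is parked with a spoke across the mouth: turn its knob one click clockwise to bring an empty pocket to the mouth, slide a dish along the bench all the way into that pocket, and turn two clicks clockwise for each further dish, so that the dishes fill neighbouring pockets; after the last dish turn just one click clockwise, so that a spoke stands across the mouth again. Keep the dishes flat on the bench, and leave the buffer bottle, the black canister and the blue slide box where they are.

Things in the scene. Friction and masses are not known exactly. Their poses are not given: they have to be found in the camera images.
- indexer: dish indexer, fixed: white ring 282 mm across (flange 294), wall 22 mm high, inside radius 135, in which a blue star wheel carries dishes round, sliding on the bench itself. Origin on the wheel's axis at bench height, z up; its -x axis points out of the mouth, the gap in the ring. White reading head opposite the mouth, 78 to 182 mm from the axis on +x, 92 wide, 60 high, camera barrel to 84
- mouth_gap (a point): middle of the mouth at bench height, 141 mm from the axis on the indexer's -x. The mouth is 107 mm wide here between rounded cheeks, which flare outward to 165 mm from the axis; dishes enter straight along the indexer's +x. Beware the end panel of a tall shelf unit beyond it: x above 0.60 m, y from -0.11 to 0.20 m, full height
- cover (a point): centre of the cover's top, on the wheel's axis: a fixed clear disc of radius 112 mm, from 24 to 28 mm above the bench, over wheel and dishes. A dish that is home stays 20 mm outside it at its rear edge, where it is pushed
- wheel (a joint): turn of star wheel and knob (one part), rad, growing clockwise seen from above, from about 0 up to 13.5. A sprung ball detent makes 10 clicks a turn, one each 36 deg (0.628 rad), about 0.2 N m, then it snaps into the next notch. At 0 and each 1.257 rad from it a spoke stands across the mouth (parked, as at the start); at 0.628 and each 1.257 rad from it a pocket faces the mouth
- star_wheel (a point): centre of the star wheel, 16 mm above the bench, turning with it: five radial spokes 72 deg (two clicks) apart, each ending in a round lobe of radius 16 mm, 109 mm from the axis, 3 to 16 mm above the bench; between them five pockets, each for one dish with 2 mm play. The hub that stops a dish has radius 39 mm. Clockwise turning carries a dish from the mouth towards station 1
- knob_grip (a point): point to grip on the wheel's axis, 57 mm above the bench: black bar knob 48 mm long, 13 mm thick, from 37 to 66 mm height, over a disc of radius 26 mm at 30 to 37 mm height. Turns with the joint; this point's x axis lies along the bar, the bar's white line at its -x end. At joint 0 the bar lies along the indexer's x axis
- mouth_pocket (a point): where the centre of a dish lies when it is fully home in the pocket at the mouth, against the hub: 86 mm from the axis on the indexer's -x, at bench height
- station_1 (a point): centre of the first pocket inside the ring while the wheel is parked, at bench height: 86 mm from the axis, 36 degrees clockwise (seen from above) from the mouth
- station_2 (a point): centre of the second pocket inside the ring while the wheel is parked, at bench height: 86 mm from the axis, 108 degrees clockwise (seen from above) from the mouth
- station_3 (a point): centre of the third pocket inside the ring while the wheel is parked, at bench height: 86 mm from the axis, 180 degrees clockwise (seen from above) from the mouth
- station_4 (a point): centre of the fourth pocket inside the ring while the wheel is parked, at bench height: 86 mm from the axis, 252 degrees clockwise (seen from above) from the mouth
- dish_1: closed culture dish, a clear flat disc 92 mm across (collides at 92.4 mm) and 16 mm high, about 60 g, too wide for the gripper, lying flat on the bench; origin at the centre of its underside. 3 or 4 such dishes are present from start to start. Its friction on the bench is about 0.6 and it has no preferred yaw
- dish_2: closed culture dish, a clear flat disc 92 mm across (collides at 92.4 mm) and 16 mm high, about 60 g, too wide for the gripper, lying flat on the bench; origin at the centre of its underside. 3 or 4 such dishes are present from start to start. Its friction on the bench is about 0.6 and it has no preferred yaw
- dish_3: closed culture dish, a clear flat disc 92 mm across (collides at 92.4 mm) and 16 mm high, about 60 g, too wide for the gripper, lying flat on the bench; origin at the centre of its underside. 3 or 4 such dishes are present from start to start. Its friction on the bench is about 0.6 and it has no preferred yaw
- dish_4: closed culture dish, a clear flat disc 92 mm across (collides at 92.4 mm) and 16 mm high, about 60 g, too wide for the gripper, lying flat on the bench; origin at the centre of its underside. 3 or 4 such dishes are present from start to start. Its friction on the bench is about 0.6 and it has no preferred yaw
- buffer_bottle: buffer bottle with orange filling and blue cap, 70 mm across, 140 mm high, bystander at the back right; origin at the centre of its underside
- objective_can: black round canister with a ribbed lid, 41 mm across, 57 mm high, bystander at the back right; origin at the centre of its underside
- slide_box: blue closed slide box, 103 x 176 x 38 mm, bystander at the front right; origin at the centre of its underside

How it is judged (in metres and radians):
On the way:
1. a dish lies home in the pocket at the mouth (horizontal distance between any of dish_1, dish_2, dish_3, dish_4 and mouth_pocket below 0.012 m), for 0.2 s.
At the end, for the whole second after the job is handed in: Every dish present lies flat and at rest within 12 mm of a station, in neighbouring pockets, one of them at station 1 (the last loaded), so that n dishes fill stations 1 to n; the wheel rests parked, within 0.15 rad of a notch with a spoke across the mouth ((value of joint wheel between -0.15 and 0.15 rad or value of joint wheel between 1.10664 and 1.40664 rad or value of joint wheel between 2.36328 and 2.66328 rad or value of joint wheel between 3.61992 and 3.91992 rad or value of joint wheel between 4.87656 and 5.17656 rad or value of joint wheel between 6.1332 and 6.4332 rad or value of joint wheel between 7.38984 and 7.68984 rad or value of joint wheel between 8.64648 and 8.94648 rad or value of joint wheel between 9.90312 and 10.2031 rad or value of joint wheel between 11.1598 and 11.4598 rad or value of joint wheel between 12.4164 and 12.7164 rad) and velocity of joint wheel below 0.05 rad/s and horizontal distance between any of dish_1, dish_2, dish_3, dish_4 and station_1 below 0.012 m and (horizontal distance between dish_1 and station_1 below 0.012 m or horizontal distance between dish_1 and station_2 below 0.012 m or horizontal distance between dish_1 and station_3 below 0.012 m or horizontal distance between dish_1 and station_4 below 0.012 m) and (horizontal distance between dish_1 and dish_2 below 0.125 m or horizontal distance between dish_1 and dish_3 below 0.125 m or horizontal distance between dish_1 and dish_4 below 0.125 m) and angle between each of dish_1, dish_2, dish_3, dish_4's own z axis and vertical below 0.1 rad and height (world z) of each of dish_1, dish_2, dish_3, dish_4 below 0.006 m and linear speed of each of dish_1, dish_2, dish_3, dish_4 below 0.02 m/s and (horizontal distance between dish_2 and station_1 below 0.012 m or horizontal distance between dish_2 and station_2 below 0.012 m or horizontal distance between dish_2 and station_3 below 0.012 m or horizontal distance between dish_2 and station_4 below 0.012 m) and (horizontal distance between dish_2 and dish_1 below 0.125 m or horizontal distance between dish_2 and dish_3 below 0.125 m or horizontal distance between dish_2 and dish_4 below 0.125 m) and (horizontal distance between dish_3 and station_1 below 0.012 m or horizontal distance between dish_3 and station_2 below 0.012 m or horizontal distance between dish_3 and station_3 below 0.012 m or horizontal distance between dish_3 and station_4 below 0.012 m) and (horizontal distance between dish_3 and dish_1 below 0.125 m or horizontal distance between dish_3 and dish_2 below 0.125 m or horizontal distance between dish_3 and dish_4 below 0.125 m) and (horizontal distance between dish_4 and station_1 below 0.012 m or horizontal distance between dish_4 and station_2 below 0.012 m or horizontal distance between dish_4 and station_3 below 0.012 m or horizontal distance between dish_4 and station_4 below 0.012 m) and (horizontal distance between dish_4 and dish_1 below 0.125 m or horizontal distance between dish_4 and dish_2 below 0.125 m or horizontal distance between dish_4 and dish_3 below 0.125 m)); the robot touches nothing.
It fails at once if the buffer bottle is moved more than 3 cm (distance of buffer_bottle from where it was at the start of the episode above 0.03 m).
It fails at once if the black canister is moved more than 3 cm (distance of objective_can from where it was at the start of the episode above 0.03 m).
It fails at once if the slide box is moved more than 3 cm (distance of slide_box from where it was at the start of the episode above 0.03 m).
It fails at once if a dish is tipped more than 30 degrees (angle between any of dish_1, dish_2, dish_3, dish_4's own z axis and vertical above 0.52 rad).
Of dish_1, dish_2, dish_3, dish_4 only 3 to 4 are there at a start; the rules pass over those that are not, and their reading is None.
At some moment in a run one of dish_1, dish_2, dish_3, dish_4 may be knocked a few centimetres aside while the robot is not near it.
Once in a run the grip may slacken for a moment while it holds something.
It also fails if it takes over 210 s, if anything falls off the work surface, if the arm or the gripper's body presses on something with over 40 N, if the wrist force passes 120 N, or if a joint passes its speed limit or range.

## Robot

A 7-joint arm with a two-finger parallel gripper is mounted at the origin on the work surface; the furniture and walls round the work are solid. World frame = base frame: x ahead of the robot, y to its left, z up, the work surface at z = 0. Lengths are in mm, angles in rad, forces in N, time in s.
With the tool pointing down it reaches from about 400 to 875 mm from the base axis. Payload 4.4 kg.
Tool frame: the origin (TCP) lies at the very end of the fingers, on their centre line; the grasp point (between the pads) lies 19 mm behind it; y points along the fingers, x is the direction in which the jaws open and shut, and the axes are right-handed (so a half turn about y gives the same grasp; the last joint's range is limited). The gripper opens to 85 mm and grips with 20 to 120 N. Pads are 22 mm wide; open, the fingers measure 114 mm over their backs; the gripper's body (76 mm by 85 mm) begins 54 mm behind the grasp point. The pads swing forward as they close: fully open they stand 13 mm farther back than shut.
Start: joints at [1.162, 0.628, 0.038, 1.517, -0.027, 0.996, -0.02], TCP at [218.509, -612.186, 231.313] pointing down, gripper open.
Joint ranges: [-3.06, 3.06], [-0.37, 2.12], [-1.25, 1.32], [0.18, 2.47], [-1.1, 4.24], [0.23, 1.98], [-2.94, 2.94]. Speed limits (rad/s): [2.57, 2.57, 3.14, 3.14, 3.14, 3.14, 3.14].

## Interface

Orientations are given as [roll, pitch, yaw] about the fixed x, y, z axes, in that order (R = Rz(yaw) Ry(pitch) Rx(roll)).
In Python, from cell import ctrl, get_image, nets gives the robot as it stands. The module is installed in compiled form; this text tells all that it offers.
- The arm moves only by the tool step_arm, never from a script. Its argument "moves" is text: rows parted by semicolons, each of 7 numbers parted by spaces: the shift along the tool's x, y, z normalised to -1 to 1, where 1 is 0.05 m, then the turn, a rotation vector about the tool's x, y, z normalised to -1 to 1, where 1 is 0.12 rad, then the opening, from 0 (shut) to 1 (fully open). A call has 1 to 20 rows; each row shifts and turns the commanded pose from where the row before left it, along the tool's axes as they then stand; what a row does not reach is not made up. A row lasts 1/10 s, in which the tool goes at most 50 mm and 8.59 degrees, less where a joint would pass 70% of its speed; a pose out of reach is approached as far as the arm can. A call with a number of a shift or a turn outside -1 to 1 is refused whole. A call with a gripper value outside its range is refused whole. The fingers move at their own pace and stop on an object; the grip force is fixed at half the most. Time passes only in rows, so rows that do not move let the fingers close. It gives the time, the measured TCP pose, the force and the opening at its end, in the units of the state.
- ctrl.read_state(): the state, without advancing time (a new reading comes with each control period).
- get_image(name): name is "side" or "top" or "wrist"; returns a dict with "color" (400x640x3 uint8, blue, green, red), "vertical_fov" (degrees; the focal length in pixels is half the picture's height over the tangent of half this angle, whatever the lens; pixels are square), "cx", "cy" (the principal point, pixels), "R" (3x3) and "t" (3): a world point X has camera coordinates R X + t; the wrist camera has in their place "T_tool_cam" (4x4, takes a point from camera to tool coordinates, whose origin is the TCP and whose axes are the tool frame's). Camera axes: x right, y down, z forward; pixel columns grow to the right and rows downward; lengths in mm; the calibration is good to about 2 mm. A picture is of the moment at which its call begins: read the wrist's pose just before it. There is no depth.
- ctrl.finish_job(): hands the job in, once; it reports no verdict.
Trained networks look in a picture, given as the dict that the camera call returned (one of the last four; its "shot" number tells which), for a name from the list of things; names that differ only in an ending like _2 or _b are one class to them, and where a whole thing is asked for, a point or a joint stands for the part that bears it (a point fixed in the world has none). Each returns a list of dicts, best first, with "conf" (0 to 1); they miss things now and then, are a little off and sometimes report something else, mostly with a low value. They report only what shows in the picture. A call takes as long as a camera call.
- nets.find_in(picture, target): "position" ([x, y, z] in mm, in world coordinates, good to about 4 mm: the middle of the surface that is visible of it).
- nets.cut_out(picture, target): "pixels" (400x640 bool, what is visible of it).
- nets.place_of(picture, target): "position" ([x, y, z] in mm, in world coordinates, good to about 4 mm: a listed point, or the origin of a listed thing).
The state is a dict: "clock": time; "qpos": joint angles; "qd": joint speeds; "tau": joint torques, N m; "eef_pos": TCP position; "tool_rot": TCP orientation; "force": force on the tool from outside, world axes, zero at the start; "torque": the same for the moment, N m; "width": finger opening in mm.
Only numpy, scipy, OpenCV 4.12 (cv2) and the standard library are available. Lean on these libraries where they do the work, as an engineer would, in place of code of your own. Each camera call takes 0.05 s, during which the arm holds its last target.

## Working session

There is one attempt and no reset: what is moved stays moved. The work goes in short steps, Python scripts to look and compute and a tool call to move; the robot and the scene stay as the last step left them, time stands still between calls to the robot, and variables do not carry over. Pictures are saved under pics/ and viewed, and the job is handed in when it is done.

Besides the shell and the picture viewer there is one more tool, called after "Emit:" as name(argument=value, ...) on one line, values as JSON. step_arm: Moves the arm, as the interface text tells. Scaled input: -1 to 1 covers 0.05 m each way for a shift and 0.12 rad each way for a turn. Its arguments: {"type":"object","properties":{"moves":{"type":"string"}},"required":["moves"]}

```bash
mkdir -p pics; cat > h.py <<'E'
import numpy as np, cv2
from cell import ctrl, get_image, nets
from scipy.spatial.transform import Rotation as Ro
def rd(k=('clock','eef_pos','tool_rot','force','width')):
    s=ctrl.read_state()
    for a in k: print(a, np.round(s[a],3))
    return s
def proj(im,X):
    f=200/np.tan(np.radians(im['vertical_fov'])/2)
    c=im['R']@np.array(X,float)+np.array(im['t']).ravel()
    return im['cx']+f*c[0]/c[2], im['cy']+f*c[1]/c[2]
def unproj(im,u,v,z):
    f=200/np.tan(np.radians(im['vertical_fov'])/2)
    d=np.array([(u-im['cx'])/f,(v-im['cy'])/f,1.])
    R=np.array(im['R']); o=-R.T@np.array(im['t']).ravel(); d=R.T@d
    return o+d*(z-o[2])/d[2]
E
python3 - <<'E'
from h import *
rd()
for n in ('top','side'):
    im=get_image(n); cv2.imwrite(f'pics/{n}0.png',im['color'])
    print(n,im['R'],im['t'],im['vertical_fov'])
    for t in ('dish_1','indexer','mouth_gap','knob_grip','mouth_pocket','cover','buffer_bottle','objective_can','slide_box','station_1','station_3'):
        print(t,[(np.round(r['position']),round(r['conf'],2)) for r in nets.place_of(im,t)])
E
```

```text
clock 0.0
eef_pos [ 218.277 -611.568  230.381]
tool_rot [-1.571  0.002 -1.228]
force [ 0.008 -0.039  0.578]
width 85.273
top [[ 0.02218065 -0.99967591  0.01249404]
 [-0.99363563 -0.02342366 -0.11017974]
 [ 0.11043668 -0.00997067 -0.99383315]] [ -13.98806381  487.80542401 1099.00682342] 57.195475040913
dish_1 [(array([ 401., -299.,   -0.]), 0.92), (array([ 533., -288.,    0.]), 0.84), (array([ 407., -155.,   -0.]), 0.67), (array([354., 187.,   3.]), 0.29), (array([512., 189.,   1.]), 0.26)]
indexer [(array([435., 160.,   3.]), 0.63)]
mouth_gap [(array([440.,  16.,  -2.]), 0.59)]
knob_grip [(array([433., 158.,  62.]), 0.88)]
mouth_pocket [(array([435.,  72.,  -0.]), 0.83), (array([433., 162.,  18.]), 0.61)]
cover [(array([429., 158.,  31.]), 0.68)]
buffer_bottle [(array([ 714., -186.,    2.]), 0.96), (array([513., 191.,  -1.]), 0.59)]
objective_can [(array([436.,  74.,   1.]), 0.62), (array([ 646., -289.,   -3.]), 0.51)]
slide_box [(array([ 292., -302.,   -2.]), 0.63)]
station_1 [(array([385.,  88.,   3.]), 0.95), (array([350., 186.,   2.]), 0.95), (array([428., 246.,   3.]), 0.79), (a
[... 620 characters left out ...]
nob_grip [(array([430., 161.,  56.]), 0.86), (array([430., 157.,  28.]), 0.35)]
mouth_pocket [(array([435.,  74.,  -1.]), 0.93), (array([433., 160.,   4.]), 0.45)]
cover [(array([429., 160.,  28.]), 0.95)]
buffer_bottle [(array([ 715., -180.,    3.]), 0.91)]
objective_can [(array([ 650., -290.,    1.]), 0.95), (array([ 714., -181.,   -1.]), 0.33)]
slide_box [(array([ 287., -305.,   -0.]), 0.69)]
station_1 [(array([430., 246.,   3.]), 0.87), (array([386.,  92.,  -1.]), 0.69), (array([512., 194.,   1.]), 0.68), (array([349., 182.,   2.]), 0.65)]
station_3 [(array([430., 246.,   3.]), 0.87), (array([386.,  92.,  -1.]), 0.69), (array([512., 194.,   1.]), 0.68), (array([349., 182.,   2.]), 0.65)]
```

View pics/top0.png

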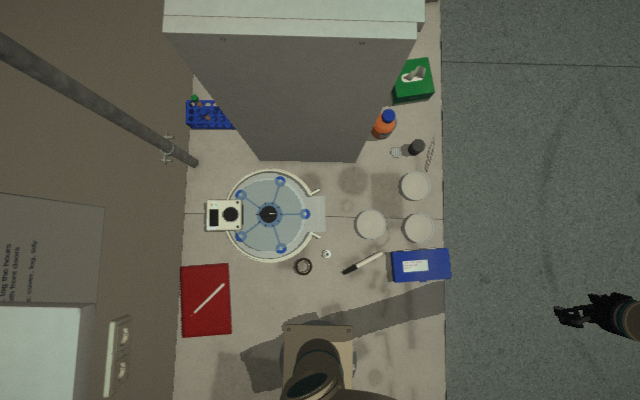

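View pics/side0.png

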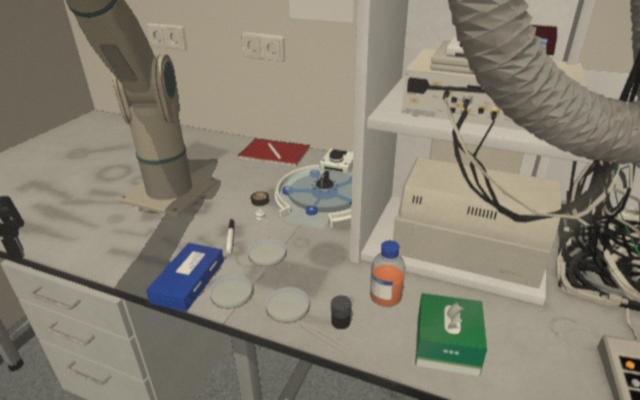

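```bash
cat > wheel.py <<'E'
from h import *
from scipy.optimize import least_squares
def lobes(im):
    hsv=cv2.cvtColor(im['color'],cv2.COLOR_BGR2HSV)
    m=((hsv[...,0]>95)&(hsv[...,0]<125)&(hsv[...,1]>140)).astype(np.uint8)
    c=np.array(proj(im,[432,160,16]))
    yy,xx=np.mgrid[:400,:640]; r=np.hypot(xx-c[0],yy-c[1])
    m[(r>48)|(r<26)]=0
    n,l,s,ce=cv2.connectedComponentsWithStats(m)
    P=[unproj(im,*ce[i],16)[:2] for i in range(1,n) if s[i,4]>15]
    return np.array(P),[s[i,4] for i in range(1,n) if s[i,4]>15]
def fit(P):
    def f(p):
        a=np.arctan2(P[:,1]-p[1],P[:,0]-p[0]); k=np.round((a-p[2])/(2*np.pi/5))
        t=p[2]+k*2*np.pi/5
        return np.r_[P[:,0]-p[0]-p[3]*np.cos(t),P[:,1]-p[1]-p[3]*np.sin(t)]
    best=min((least_squares(f,[432,160,a,109]) for a in np.arange(-.6,.7,.2)),key=lambda r:r.cost)
    return best.x,best.cost
E
python3 - <<'E'
from wheel import *
im=get_image('top'); P,s=lobes(im); print(P.round(1),s); x,c=fit(P); print(x.round(3),c, 'phase rel -90deg', (x[2]+np.pi/2+.628)%1.2566-.628)
c=cv2.resize(im['color'][140:300,190:450],None,fx=3,fy=3,interpolation=cv2.INTER_CUBIC); cv2.imwrite('pics/crop0.png',c)
for t in ('dish_1','knob_grip'):
    print([(np.round(r['position']),round(r['conf'],2)) for r in nets.find_in(im,t)])
for r in nets.cut_out(im,'dish_1'):
    m=r['pixels']; ys,xs=np.nonzero(m); print(r['conf'],m.sum(),unproj(im,xs.mean(),ys.mean(),12).round(1),xs.mean(),ys.mean())
E
```

```text
[[544.1 127.7]
 [435.6  42.3]
 [356.9 251.7]
 [321.4 117.9]] [np.int32(18), np.int32(22), np.int32(19), np.int32(26)]
[430.712 159.419   0.987 117.519] 0.7364874486904429 phase rel -90deg 0.044885221352928384
[(array([ 403., -297.,   14.]), 0.72), (array([ 406., -154.,   18.]), 0.66), (array([426., 158.,  29.]), 0.28)]
[(array([429., 157.,  42.]), 0.71)]
0.84 684 [ 407.5 -155.1   12. ] 370.7997076023392 224.18421052631578
0.79 706 [ 400.5 -304.6   12. ] 419.05382436260624 227.54532577903683
0.6 682 [ 532.1 -294.2   12. ] 415.46187683284455 185.34310850439883
```

```bash
ls pics
```

```text
crop0.png
side0.png
top0.png
```

View pics/crop0.png

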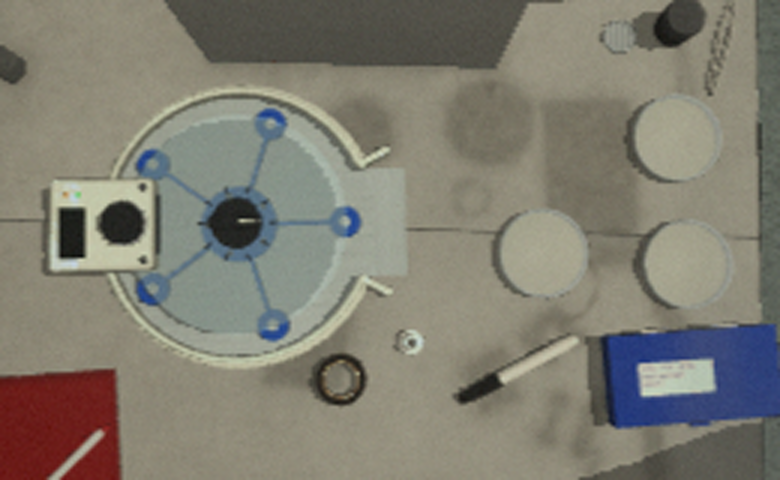

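Emit:
step_arm(moves="0 0 0 0 -1 0 1;0 0 0 0 -1 0 1;0 0 0 0 -1 0 1;0 0 0 0 -1 0 1;0 0 0 0 -1 0 1;0 0 0 0 -1 0 1;0 0 0 0 -1 0 1;0 0 0 0 -1 0 1;0 0 0 0 -1 0 1;0 0 0 0 -1 0 1;0 0 0 0 -0.6 0 1")

```text
clock: 2.5
eef_pos: [218.3, -612.3, 231.3]
tool_rot: [-1.571, -0.0, 0.048]
force: [-0.2, 0.1, -0.1]
width: 85.7
```

Emit:
step_arm(moves="0.5 0 0.6 0 0 0 1;0.5 0 0.6 0 0 0 1;0.5 0 0.6 0 0 0 1;0.5 0 0.6 0 0 0 1;0.5 0 0.6 0 0 0 1;0.5 0 0.6 0 0 0 1;0.5 0 0.6 0 0 0 1;0.5 0 0.6 0 0 0 1;0.5 0 0.6 0 0 0 1;0.3 0 0.8 0 0 0 1;0 0 0.8 0 0 0 1;0 0 0.8 0 0 0 1;0 0 0.8 0 0 0 1;0 0 0.8 0 0 0 1;0 0 0.8 0 0 0 1;0 0 0.8 0 0 0 1;0 0 0.8 0 0 0 1;0 0 0.8 0 0 0 1;0 0 0.8 0 0 0 1;0 0 0.8 0 0 0 1")

```text
clock: 4.5
eef_pos: [427.0, 109.2, 231.6]
tool_rot: [-1.571, -0.001, 0.044]
force: [-0.2, 1.2, 0.2]
width: 85.3
```

```bash
cat > plan.py <<'E'
from h import *
def to(x,y,z,yaw):
    s=ctrl.read_state(); R=Ro.from_euler('xyz',s['tool_rot']).as_matrix()
    d=R.T@(np.array([x,y,z])-s['eef_pos'])
    dy=s['tool_rot'][2]; dy=(dy-yaw+np.pi)%(2*np.pi)-np.pi
    print('pos',np.round(s['eef_pos'],1),'rot',np.round(s['tool_rot'],3),'w',round(s['width'],1),'q7',round(s['qpos'][6],2),'| units x,y,z',np.round(d/50,2),'turn about y',round(dy/.12,2))
E
python3 -c "
from plan import *
to(431,159.5,200,.043)"
```

```text
pos [427.  109.2 231.6] rot [-1.571e+00 -1.000e-03  4.400e-02] w 85.3 q7 -0.5 | units x,y,z [0.12 0.63 1.  ] turn about y 0.01
```

Emit:
step_arm(moves="0.12 0.6 1 0 0 0 1;0 0.7 0 0 0 0 1;0 0.7 0 0 0 0 1;0 0 0 0 0 0 1")

```text
clock: 4.9
eef_pos: [427.6, 149.7, 132.8]
tool_rot: [-1.573, 0.007, 0.045]
force: [-0.4, -0.0, 0.4]
width: 85.1
```

```bash
cat > wr.py <<'E'
from plan import *
import sys
def wrist(name=None):
    s=ctrl.read_state(); im=get_image('wrist')
    T=np.eye(4); T[:3,:3]=Ro.from_euler('xyz',s['tool_rot']).as_matrix(); T[:3,3]=s['eef_pos']
    W=T@np.array(im['T_tool_cam'])  # cam->world
    im['R']=W[:3,:3].T; im['t']=-W[:3,:3].T@W[:3,3]
    if name: cv2.imwrite('pics/'+name,im['color'])
    return im
E
python3 -c "
from wr import *
to(431,159.5,130,.043)
im=wrist('w1.png'); print(im['vertical_fov'],im['T_tool_cam'])
print(proj(im,[431,159.5,66]))
im2=get_image('wrist')
for t in ('knob_grip','mouth_gap','mouth_pocket','cover'): print(t,[(np.round(r['position'],1),round(r['conf'],2)) for r in nets.place_of(im2,t)])
"
```

```text
pos [427.6 149.7 132.8] rot [-1.573  0.007  0.045] w 85.1 q7 -0.7 | units x,y,z [0.08 0.05 0.19] turn about y 0.02
69.88862709660894 [[ 9.99999996e-01  6.42597180e-05 -6.57043111e-05  2.05979845e-01]
 [ 8.02819879e-05 -2.62793693e-01  9.64852045e-01 -1.43971789e+02]
 [ 4.47344417e-05 -9.64852046e-01 -2.62793697e-01  6.61147094e+01]
 [ 0.00000000e+00  0.00000000e+00  0.00000000e+00  1.00000000e+00]]
(np.float64(325.97374301932274), np.float64(195.75896627179074))
knob_grip [(array([433.2, 159.8,  58.9]), 0.94)]
mouth_gap [(array([441.4,  20.2,   1.1]), 0.96)]
mouth_pocket [(array([441.7,  75.7,   2.7]), 0.84), (array([429.5, 160.7,   2.8]), 0.55)]
cover [(array([432.4, 161.4,  26.2]), 0.56)]
```

View pics/w1.png

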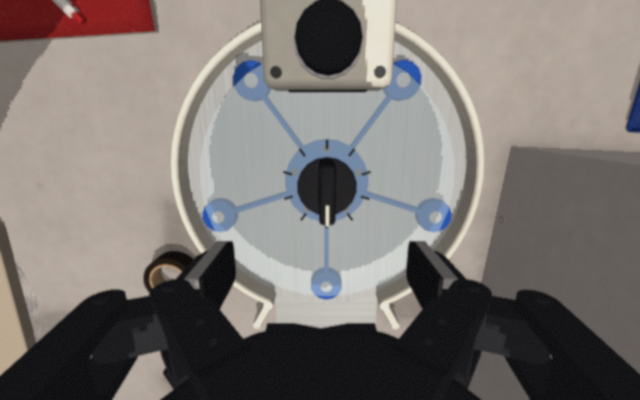

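```bash
python3 -c "
from wr import *
from wheel import fit
im=wrist('w2.png')
P=np.array([unproj(im,*p,16)[:2] for p in [(251,79),(404,80),(220,215),(434,215),(326,284)]]); print(P.round(1)); x,c=fit(P); print(x.round(3),c,(x[2]+np.pi/2+.628)%1.2566-.628)
print(unproj(im,327,186,66))
"
```

```text
[[367.9 247.7]
 [500.  252.7]
 [335.1 122.5]
 [544.1 131.3]
 [442.2  50.8]]
[437.851 160.984   0.984 110.506] 1.9563489996131 0.04168411857440779
[436.24467683 167.32839235  66.        ]
```

Emit:
step_arm(moves="0 0 0 0 0 0 1;0 0 0 0 0 0 1;0 0 0 0 0 0 1")

```text
clock: 5.55
eef_pos: [430.5, 150.4, 136.0]
tool_rot: [-1.571, -0.001, 0.044]
force: [-0.4, -0.0, -0.5]
width: 85.4
```

```bash
python3 -c "
from wr import *
to(431,159.5,130,.043)
im=wrist('w3.png')
print(im['cx'],im['cy'])
for z in (0,16,66): print(proj(im,[431,159.5,z]))
"
```

```text
pos [430.5 150.4 136. ] rot [-1.571e+00 -1.000e-03  4.400e-02] w 85.4 q7 -0.7 | units x,y,z [0.02 0.12 0.18] turn about y 0.01
320.5605044608416 197.17179965217795
(np.float64(321.2375444982494), np.float64(178.63167480539002))
(np.float64(321.2834457243002), np.float64(182.03114238959915))
(np.float64(321.4681353254404), np.float64(195.70934591996897))
```

View pics/w3.png

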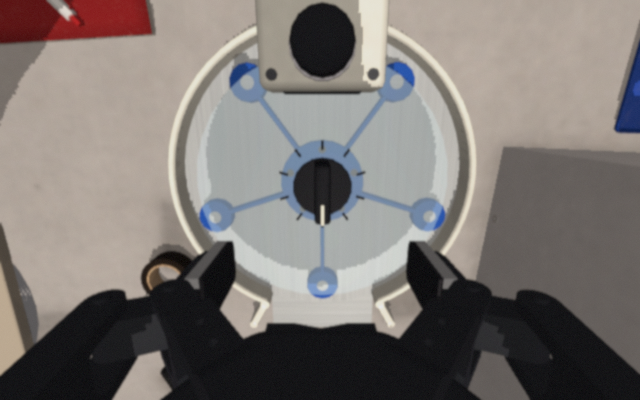

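```bash
python3 -c "
from wr import *
from wheel import fit
im=wrist()
P=np.array([unproj(im,*p,16)[:2] for p in [(247,81.5),(397,82),(216.5,216),(428,215),(321.5,283)]]); x,c=fit(P); print(x.round(3),c,(x[2]+np.pi/2+.628)%1.2566-.628)
to(x[0],x[1],41,.043)
"
```

```text
[431.554 160.07    0.988 108.422] 1.4142083487777715 0.045187725623424435
pos [430.3 150.5 135.8] rot [-1.571 -0.     0.044] w 85.6 q7 -0.7 | units x,y,z [0.03 1.9  0.19] turn about y 0.01
```

Emit:
step_arm(moves="0.02 0.5 0.19 0 0 0 1;0 0.5 0 0 0 0 1;0 0.5 0 0 0 0 1;0 0.35 0 0 0 0 1;0 0 0 0 0 0 1;0 0 0 0 0 0 1;0 0 0 0 0 0 0;0 0 0 0 0 0 0;0 0 0 0 0 0 0;0 0 0 0 0 0 0;0 0 0 0 0 0 0;0 0 0 0 0 0 0;0 0 0 0 0 0 0;0 0 0 0 0 0 0")

```text
clock: 7.05
eef_pos: [431.3, 160.1, 43.7]
tool_rot: [-1.571, -0.001, 0.044]
force: [-0.8, -0.6, 5.8]
width: 12.1
```

```bash
python3 -c "
from wr import *
rd()
im=wrist('w4.png')
"
```

```text
clock 7.05
eef_pos [431.283 160.057  43.661]
tool_rot [-1.571e+00 -1.000e-03  4.400e-02]
force [-0.831 -0.641  5.832]
width 12.079
```

View pics/w4.png

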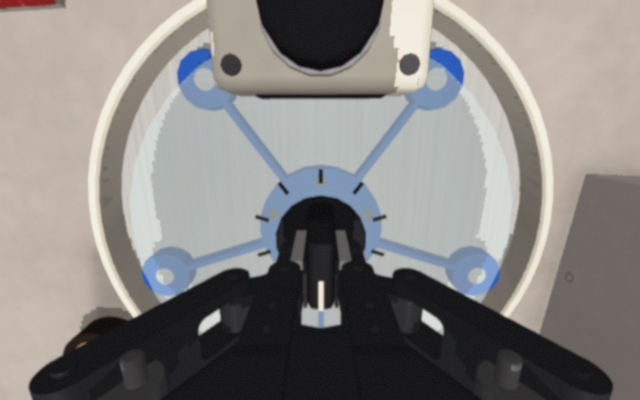

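Emit:
step_arm(moves="0 0 0 0 0.5 0 0;0 0 0 0 0.5 0 0;0 0 0 0 0.5 0 0;0 0 0 0 0.5 0 0;0 0 0 0 0.5 0 0;0 0 0 0 0.5 0 0;0 0 0 0 0.5 0 0;0 0 0 0 0.5 0 0;0 0 0 0 0.5 0 0;0 0 0 0 0.5 0 0;0 0 0 0 0.25 0 0;0 0 0 0 0 0 0;0 0 0 0 0 0 0;0 0 0 0 0 0 0")

```text
clock: 8.5
eef_pos: [431.5, 160.0, 43.7]
tool_rot: [-1.57, -0.001, -0.586]
force: [0.1, -1.0, 5.7]
width: 12.2
```

```bash
python3 -c "
from wr import *
rd(('torque','qpos'))
im=wrist('w5.png')
"
```

```text
torque [-0.183 -0.005 -0.035]
qpos [-0.363  0.702 -0.077  2.179  0.193  0.265 -1.195]
```

View pics/w5.png

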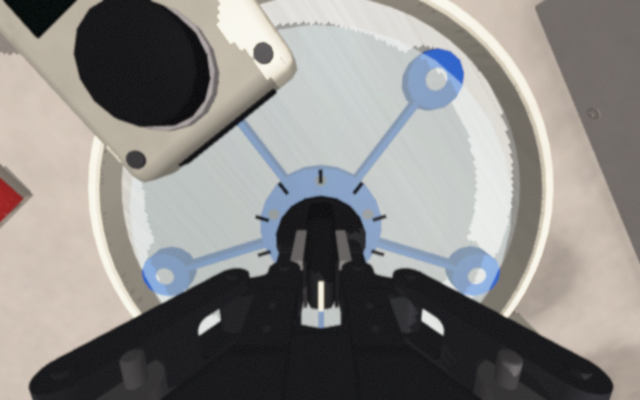

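Emit:
step_arm(moves="0 0 0 0 0 0 1;0 0 0 0 0 0 1;0 0 0 0 0 0 1;0 0 0 0 0 0 1;0 0 0 0 0 0 1;0 -0.5 0 0 0 0 1;0 -1 0 0 0 0 1;0 -1 0 0 0 0 1;0 0 0 0 -1 0 0.6;0 0 0 0 -1 0 0.6;0 0 0 0 -1 0 0.6;0 0 0 0 -1 0 0.6;0 0 0 0 -1 0 0.6;0 0 0 0 -0.25 0 0.6;0 0 0 0 0 0 0.6;0 0 0 0 0 0 0.6")

```text
clock: 10.15
eef_pos: [430.8, 160.0, 168.2]
tool_rot: [-1.571, 0.0, 0.042]
force: [0.1, 0.6, -0.4]
width: 51.1
```

```bash
cat > look.py <<'E'
from wr import *
from wheel import lobes,fit
im=get_image('top'); P,s=lobes(im)
if len(P)>2:
    x,c=fit(P); print('wheel n',len(P),'phase',round((x[2]+np.pi/2-.044+.628)%1.2566-.628,3),'cost',round(c,2))
for r in nets.cut_out(im,'dish_1'):
    m=r['pixels']; ys,xs=np.nonzero(m)
    print('cut',round(r['conf'],2),m.sum(),unproj(im,xs.mean(),ys.mean(),14).round(1))
print('place',[(np.round(r['position'],1),round(r['conf'],2)) for r in nets.place_of(im,'dish_1')])
n=__import__('sys').argv[1]
cv2.imwrite(f'pics/{n}.png',cv2.resize(im['color'][130:300,190:450],None,fx=3,fy=3,interpolation=cv2.INTER_CUBIC))
E
python3 look.py l1; python3 -c "
from plan import *
to(410,-240,100,.044)"
```

```text
wheel n 3 phase 0.614 cost 0.39
cut 0.86 698 [ 407.6 -155.2   14. ]
cut 0.8 737 [ 399.9 -303.6   14. ]
cut 0.6 708 [ 530.9 -294.7   14. ]
place [(array([ 534.7, -285.7,    1.5]), 0.94), (array([ 400.8, -297.8,   -4.9]), 0.87), (array([ 408.6, -154.2,   -0.6]), 0.74)]
pos [430.8 160.1 168.2] rot [-1.571 -0.     0.043] w 51.8 q7 -0.67 | units x,y,z [-0.76  1.37 -7.98] turn about y -0.01
```

View pics/l1.png

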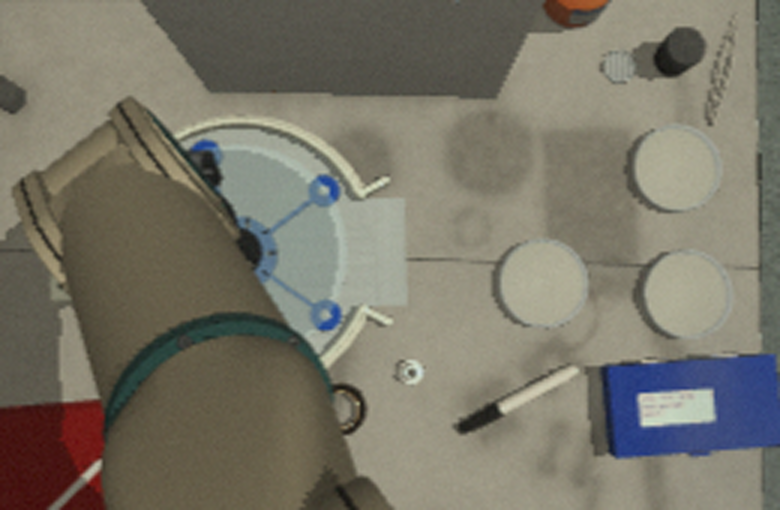

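```bash
cat >> plan.py <<'E'
C=np.array([431.5,160.]); YA=.044
tx=np.array([np.cos(YA),np.sin(YA)]); tz=np.array([-np.sin(YA),np.cos(YA)])
def ab(p): d=np.array(p[:2])-C; return np.round([d@tx,d@tz],1)
def toab(a,b,z,yaw=YA):
    p=C+a*tx+b*tz; s=ctrl.read_state(); print('tcp ab',ab(s['eef_pos']),'world',p.round(1)); to(*p,z,yaw)
E
python3 -c "
from plan import *
for d in ([407.8,-155],[400.3,-300],[533,-290]): print(ab(d))
toab(-37.4,-385,60)"
```

```text
[ -37.5 -313.7]
[ -51.4 -458.2]
[  81.6 -454. ]
tcp ab [-0.7  0.1] world [ 411.1 -226.3]
pos [430.8 160.1 168.2] rot [-1.571 -0.     0.043] w 51.8 q7 -0.67 | units x,y,z [-0.73  2.17 -7.7 ] turn about y -0.01
```

Emit:
step_arm(moves="-0.1 0 -0.7 0 0 0 0.6;-0.1 0 -0.7 0 0 0 0.6;-0.1 0 -0.7 0 0 0 0.6;-0.1 0 -0.7 0 0 0 0.6;-0.1 0 -0.7 0 0 0 0.6;-0.1 0 -0.7 0 0 0 0.6;-0.13 0 -0.7 0 0 0 0.6;0 0 -0.7 0 0 0 0.6;0 0 -0.7 0 0 0 0.6;0 0 -0.7 0 0 0 0.6;0 0 -0.7 0 0 0 0.6;0 0.7 0 0 0 0 0.6;0 0.7 0 0 0 0 0.6;0 0.7 0 0 0 0 0.6;0 0.2 0 0 0 0 0.6;0 0 0 0 0 0 0.6;0 0 0 0 0 0 0.6")

```text
clock: 12.0
eef_pos: [412.1, -226.2, 54.1]
tool_rot: [-1.571, -0.001, 0.044]
force: [0.0, -0.0, 0.2]
width: 50.9
```

```bash
python3 -c "
from wr import *
toab(-37.4,-385,4)
im=wrist('w6.png')
T=np.linalg.inv(np.array(im['T_tool_cam'])); f=200/np.tan(np.radians(im['vertical_fov'])/2)
for p in ([25.5,0,11,1],[-25.5,0,11,1],[25.5,-5,11,1]):
    c=T@np.array(p); print(p,im['cx']+f*c[0]/c[2],im['cy']+f*c[1]/c[2])
"
```

```text
tcp ab [ -36.4 -385. ] world [ 411.1 -226.3]
pos [ 412.1 -226.2   54.1] rot [-1.571e+00 -1.000e-03  4.400e-02] w 50.9 q7 0.05 | units x,y,z [-0.02  1.    0.  ] turn about y 0.0
[25.5, 0, 11, 1] 367.7518610351387 225.8087897829133
[-25.5, 0, 11, 1] 272.59018125998216 225.80181130630908
[25.5, -5, 11, 1] 369.283468725884 229.27006926993386
```

View pics/w6.png

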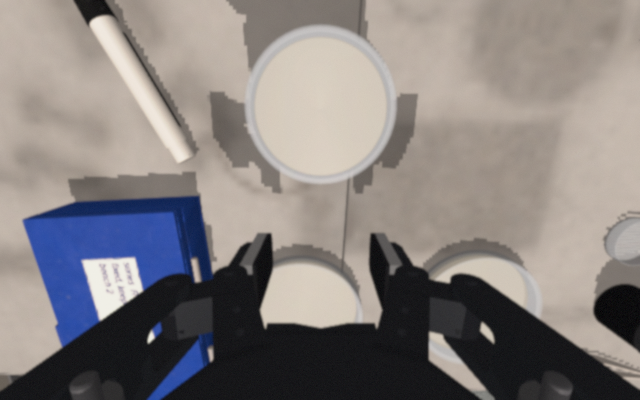

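Emit:
step_arm(moves="0 0.5 0 0 0 0 0.6;0 0.4 0 0 0 0 0.6;0 0.12 0 0 0 0 0.6;0 0 0 0 0 0 0.6;0 0 0 0 0 0 0.6")

```text
clock: 12.55
eef_pos: [412.3, -226.6, 3.4]
tool_rot: [-1.572, -0.002, 0.044]
force: [0.1, -0.2, -0.3]
width: 51.4
```

```bash
python3 -c "
from wr import *
toab(-37.4,-365,3)
im=wrist('w7.png');im=get_image('side'); cv2.imwrite('pics/s7.png',im['color'][180:340,150:380].repeat(3,0).repeat(3,1))
"
```

```text
tcp ab [ -36.2 -385.4] world [ 410.2 -206.3]
pos [ 412.3 -226.6    3.4] rot [-1.572 -0.002  0.044] w 51.4 q7 -0.13 | units x,y,z [-0.02  0.01  0.41] turn about y -0.0
```

View pics/w7.png

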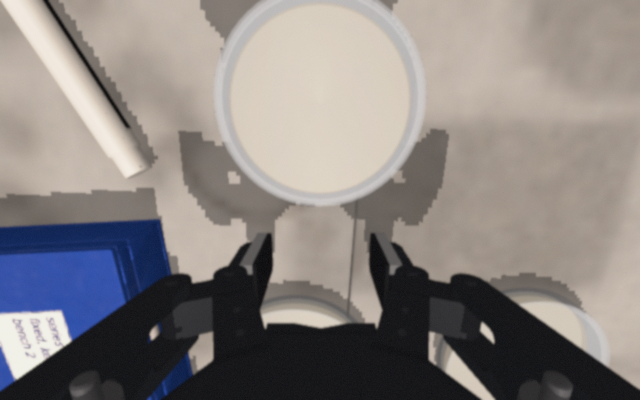

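View pics/s7.png

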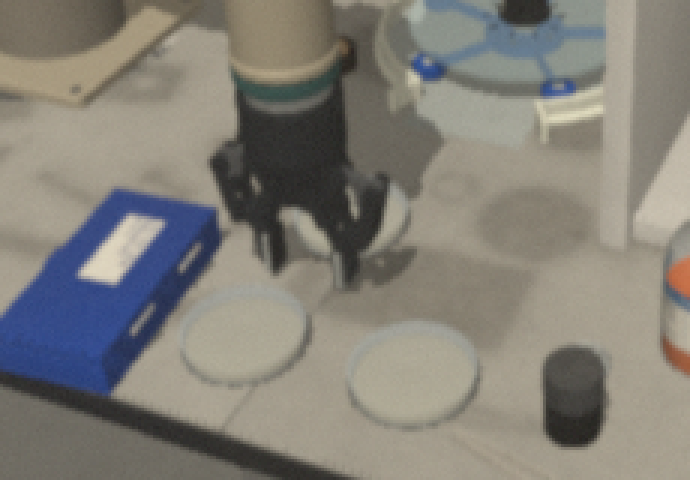

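Emit:
step_arm(moves="0 0 0.2 0 0 0 0.6;0 0 0.2 0 0 0 0.6;0 0 0.2 0 0 0 0.6;0.06 0 0.2 0 0 0 0.6;0.06 0 0.2 0 0 0 0.6;0.06 0 0.2 0 0 0 0.6;0.06 0 0.2 0 0 0 0.6;0.06 0 0.2 0 0 0 0.6;0.06 0 0.2 0 0 0 0.6;0.06 0 0.2 0 0 0 0.6;0.06 0 0.2 0 0 0 0.6;0.06 0 0.2 0 0 0 0.6;0.06 0 0.2 0 0 0 0.6;0.06 0 0.2 0 0 0 0.6;0.06 0 0.2 0 0 0 0.6;0 0 0 0 0 0 0.6")

```text
clock: 14.25
eef_pos: [441.5, -72.5, 2.3]
tool_rot: [-1.569, -0.001, 0.047]
force: [0.5, 0.0, 0.8]
width: 51.3
```

```bash
python3 -c "
from wr import *
toab(0,-136,3)
im=wrist('w8.png')"; python3 look.py l2

```

```text
tcp ab [-2.000e-01 -2.327e+02] world [437.5  24.1]
pos [441.5 -72.5   2.3] rot [-1.569e+00 -1.000e-03  4.700e-02] w 51.3 q7 -0.77 | units x,y,z [ 0.01 -0.01  1.93] turn about y 0.02
wheel n 4 phase 0.622 cost 1.3
cut 0.88 538 [434.6 -14.9  14. ]
cut 0.67 187 [ 559.3 -304.1   14. ]
place [(array([437.1, -24.2,   2.2]), 0.79), (array([ 5.330e+02, -2.883e+02,  1.000e-01]), 0.72), (array([ 4.347e+02,  7.650e+01, -4.000e-01]), 0.64)]
```

View pics/w8.png

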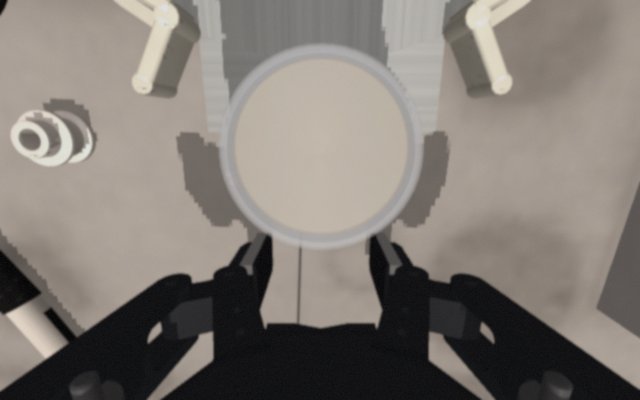

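Emit:
step_arm(moves="0 0 0.2 0 0 0 0.6;0 0 0.2 0 0 0 0.6;0 0 0.2 0 0 0 0.6;0 0 0.2 0 0 0 0.6;0 0 0.2 0 0 0 0.6;0 0 0.2 0 0 0 0.6;0 0 0.2 0 0 0 0.6;0 0 0.2 0 0 0 0.6;0 0 0.2 0 0 0 0.6;0 0 0.1 0 0 0 0.6;0 0 0 0 0 0 0.6;0 0 0 0 0 0 0.6")

```text
clock: 15.65
eef_pos: [436.5, 19.9, 2.2]
tool_rot: [-1.571, 0.0, 0.044]
force: [-0.4, 0.1, 0.1]
width: 51.2
```

```bash
python3 -c "
from wr import *
toab(0,-136,3)
im=wrist('w9.png')
print('place',[(ab(r['position']),round(r['conf'],2)) for r in nets.place_of(im,'dish_1')])"
```

```text
tcp ab [  -1.2 -140.2] world [437.5  24.1]
pos [436.5  19.9   2.2] rot [-1.571  0.     0.044] w 51.2 q7 -1.11 | units x,y,z [ 0.02 -0.02  0.08] turn about y -0.0
place []
```

View pics/w9.png

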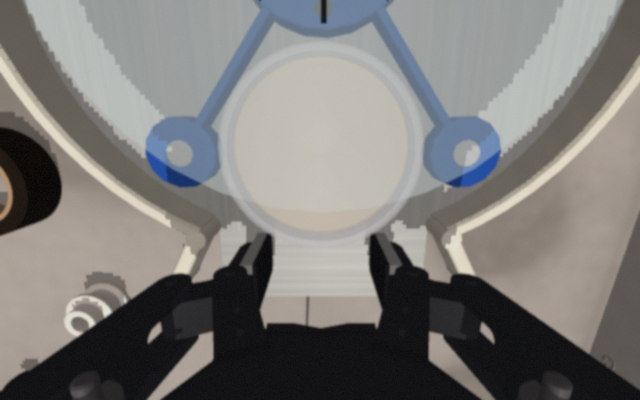

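Emit:
step_arm(moves="0.02 0 0.06 0 0 0 0.6;0 0 0.06 0 0 0 0.6;0 0 0 0 0 0 0.6;0 0 0 0 0 0 0.6")

```text
clock: 16.15
eef_pos: [437.3, 25.7, 2.2]
tool_rot: [-1.572, 0.0, 0.043]
force: [0.6, -2.1, -0.2]
width: 51.0
```

```bash
python3 -c "
from wr import *
toab(0,-136,3)
im=wrist('w10.png')"
```

```text
tcp ab [-1.000e-01 -1.344e+02] world [437.5  24.1]
pos [437.3  25.7   2.2] rot [-1.572  0.     0.043] w 51.0 q7 -1.12 | units x,y,z [ 0.   -0.02 -0.03] turn about y -0.0
```

View pics/w10.png

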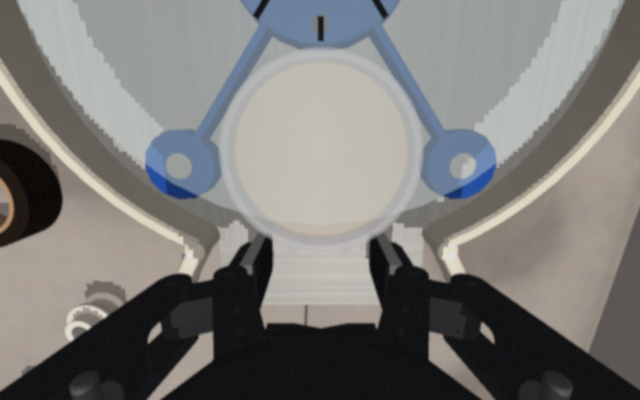

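Emit:
step_arm(moves="0 0 -0.2 0 0 0 0.6;0 -0.2 -0.2 0 0 0 0.6;0 -0.6 0 0 0 0 0.6;0 -0.8 0 0 0 0 0.8;0 -0.7 0 0 0 0 1;0 0 0.5 0 0 0 1;0 0 0.6 0 0 0 1;0 0 0.6 0 0 0 1;0 0 0.6 0 0 0 1;0 0 0.6 0 0 0 1;0 0 0.2 0 0 0 1;0 0 0 0 1 0 1;0 0 0 0 1 0 1;0 0 0 0 1 0 1;0 0 0 0 1 0 1;0 0 0 0 1 0 1;0 0 0 0 0.23 0 1;0 0 0 0 0 0 1")

```text
clock: 18.0
eef_pos: [431.4, 160.2, 117.2]
tool_rot: [-1.571, -0.0, -0.583]
force: [0.3, 0.8, 0.7]
width: 85.3
```

```bash
python3 -c "
from wr import *
toab(0,0,43.5,.044-.628)
im=wrist('w11.png'); print(proj(im,[431.5,160,66]))"
```

```text
tcp ab [-0.1  0.2] world [431.5 160. ]
pos [431.4 160.2 117.2] rot [-1.571 -0.    -0.583] w 85.3 q7 -1.54 | units x,y,z [ 0.    1.47 -0.  ] turn about y 0.01
(np.float64(320.41176210542625), np.float64(214.90358616279008))
```

View pics/w11.png

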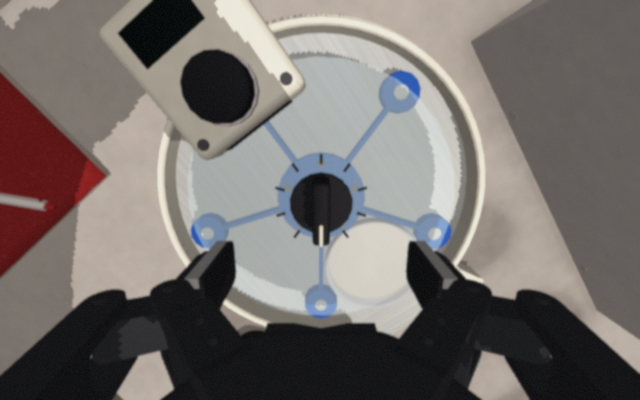

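Emit:
step_arm(moves="0 0 0 0 -1 0 1;0 0 0 0 -1 0 1;0 0 0 0 -1 0 1;0 0 0 0 -1 0 1;0 0 0 0 -1 0 1;0 0 0 0 -1 0 1;0 0 0 0 -1 0 1;0 0 0 0 -1 0 1;0 0 0 0 -1 0 1;0 0 0 0 -1 0 1;0 0 0 0 -1 0 1;0 0 0 0 -1 0 1;0 0 0 0 -1 0 1;0 0 0 0 -1 0 1;0 0 0 0 -1 0 1;0 0 0 0 -1 0 1;0 0 0 0 -1 0 1;0 0 0 0 -1 0 1;0 0 0 0 -1 0 1")

```text
clock: 19.95
eef_pos: [431.6, 160.6, 117.2]
tool_rot: [-1.571, -0.0, 1.703]
force: [-0.1, 0.2, -0.3]
width: 85.7
```

Emit:
step_arm(moves="0 0 0 0 -1 0 1;0 0 0 0 -1 0 1;0 0 0 0 -1 0 1;0 0 0 0 -1 0 1;0 0 0 0 -1 0 1;0 0 0 0 -1 0 1;0 0 0 0 -1 0 1;0 0 0 0 -0.2 0 1;0 0 0 0 0 0 1;0 0 0 0 0 0 1")

```text
clock: 20.95
eef_pos: [431.4, 160.9, 117.2]
tool_rot: [-1.571, 0.0, 2.559]
force: [0.4, 0.1, -1.0]
width: 85.4
```

```bash
python3 -c "
from wr import *
toab(0,0,43.5,.044-.628+3.1416); rd(('qpos',))"
```

```text
tcp ab [-0.   0.9] world [431.5 160. ]
pos [431.4 160.9 117.2] rot [-1.571  0.     2.559] w 85.4 q7 1.06 | units x,y,z [-0.01  1.47  0.01] turn about y 0.01
qpos [ 0.313  0.866 -1.198  2.121  1.05   0.958  1.058]
```

Emit:
step_arm(moves="0 0.5 0.02 0 0 0 1;0 0.5 0 0 0 0 1;0 0.47 0 0 0 0 1;0 0 0 0 0 0 1;0 0 0 0 0 0 0;0 0 0 0 0 0 0;0 0 0 0 0 0 0;0 0 0 0 0 0 0;0 0 0 0 0 0 0;0 0 0 0 0 0 0;0 0 0 0 0 0 0;0 0 0 0 0 0 0")

```text
clock: 22.15
eef_pos: [431.4, 160.0, 44.4]
tool_rot: [-1.571, 0.002, 2.56]
force: [0.3, -1.0, 5.3]
width: 11.6
```

```bash
python3 -c "
from wr import *
toab(0,0,43.5,.044-.628+3.1416); rd(('qpos',))
im=wrist('w12.png')"
```

```text
tcp ab [-0.1  0. ] world [431.5 160. ]
pos [431.4 160.   44.4] rot [-1.571e+00  2.000e-03  2.560e+00] w 11.6 q7 0.92 | units x,y,z [-0.    0.02 -0.  ] turn about y 0.02
qpos [ 0.244  0.972 -1.073  2.163  1.244  0.875  0.917]
```

View pics/w12.png

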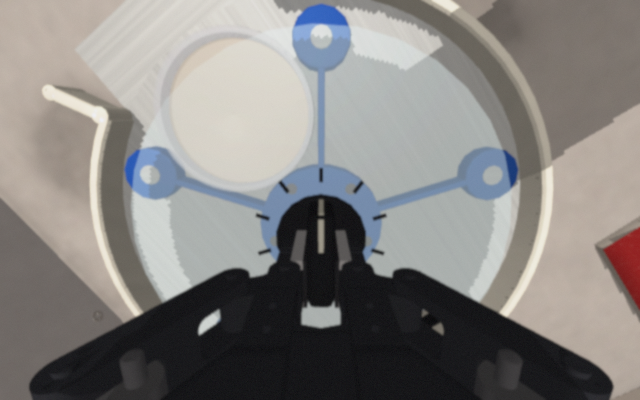

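Gripped (bar vertical near column 320, dish home left of the spoke at (237,110)). Turn two clicks.

Emit:
step_arm(moves="0 0 0 0 0.6 0 0;0 0 0 0 0.6 0 0;0 0 0 0 0.6 0 0;0 0 0 0 0.6 0 0;0 0 0 0 0.6 0 0;0 0 0 0 0.6 0 0;0 0 0 0 0.6 0 0;0 0 0 0 0.6 0 0;0 0 0 0 0.6 0 0;0 0 0 0 0.6 0 0;0 0 0 0 0.6 0 0;0 0 0 0 0.6 0 0;0 0 0 0 0.6 0 0;0 0 0 0 0.6 0 0;0 0 0 0 0.6 0 0;0 0 0 0 0.6 0 0;0 0 0 0 0.6 0 0;0 0 0 0 0.27 0 0;0 0 0 0 0 0 0;0 0 0 0 0 0 0")

```text
clock: 24.2
eef_pos: [431.6, 159.7, 44.4]
tool_rot: [-1.573, 0.001, 1.304]
force: [1.3, -2.5, 7.0]
width: 11.4
```

```bash
python3 -c "
from wr import *
toab(0,0,43.5,.044-.628*3+3.1416); rd(('qpos','torque'))
im=wrist('w13.png')"
```

```text
tcp ab [ 0.1 -0.3] world [431.5 160. ]
pos [431.6 159.7  44.4] rot [-1.573e+00  1.000e-03  1.304e+00] w 11.4 q7 -0.26 | units x,y,z [0.   0.02 0.  ] turn about y 0.02
qpos [ 0.149  0.872 -0.881  2.165  1.159  0.703 -0.259]
torque [-0.439 -0.062 -0.06 ]
```

View pics/w13.png

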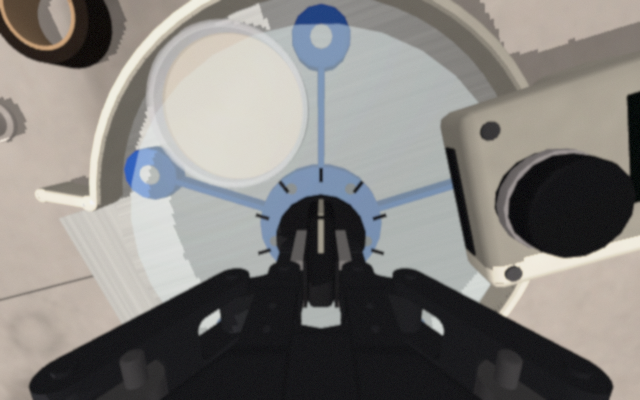

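Emit:
step_arm(moves="0 0 0 0 0 0 1;0 0 0 0 0 0 1;0 0 0 0 0 0 1;0 0 0 0 0 0 1;0 0 0 0 0 0 1;0 -0.5 0 0 0 0 1;0 -1 0 0 0 0 1;0 -1 0 0 0 0 1;0 0 0 0 1 0 0.6;0 0 0 0 1 0 0.6;0 0 0 0 1 0 0.6;0 0 0 0 1 0 0.6;0 0 0 0 1 0 0.6;0 0 0 0 1 0 0.6;0 0 0 0 1 0 0.6;0 0 0 0 1 0 0.6;0 0 0 0 1 0 0.6;0 0 0 0 1 0 0.6;0 0 0 0 0.5 0 0.6;0 0 0 0 0 0 0.6")

```text
clock: 26.25
eef_pos: [430.6, 160.3, 168.8]
tool_rot: [-1.571, -0.0, 0.044]
force: [-0.2, 0.5, 0.1]
width: 51.1
```

```bash
python3 look.py l3; python3 -c "
from plan import *
toab(-51,-530,170)
rd(('qpos',))"
```

```text
cut 0.94 700 [ 531.2 -293.7   14. ]
cut 0.81 749 [ 400.8 -303.2   14. ]
place [(array([ 533.4, -290. ,   -0.7]), 0.86), (array([ 402. , -297.3,   -2.5]), 0.68)]
tcp ab [-0.8  0.3] world [ 403.9 -371.7]
pos [430.6 160.3 168.7] rot [-1.571  0.     0.046] w 51.2 q7 -0.99 | units x,y,z [ -1.02  -0.03 -10.61] turn about y 0.01
qpos [ 0.11   0.556 -0.762  2.084  0.583  0.723 -0.985]
```

View pics/l3.png

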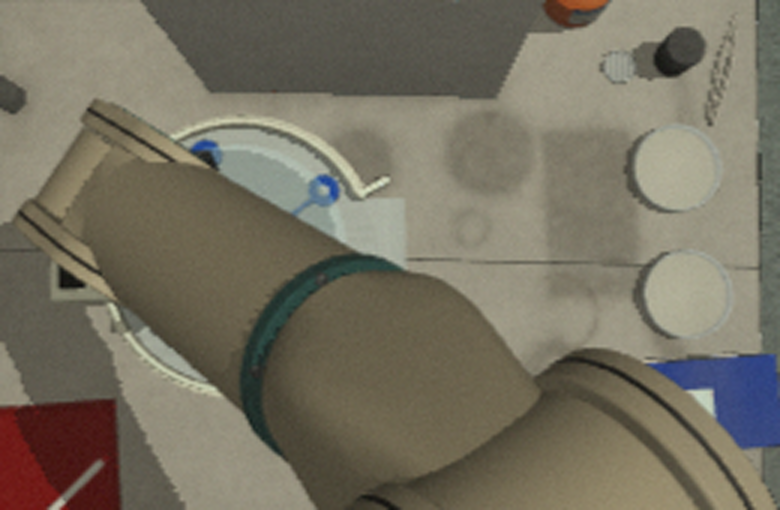

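Emit:
step_arm(moves="-0.1 0 -0.7 0 0 0 0.6;-0.1 0 -0.7 0 0 0 0.6;-0.1 0 -0.7 0 0 0 0.6;-0.1 0 -0.7 0 0 0 0.6;-0.1 0 -0.7 0 0 0 0.6;-0.1 0 -0.7 0 0 0 0.6;-0.1 0 -0.7 0 0 0 0.6;-0.1 0 -0.7 0 0 0 0.6;-0.1 0 -0.7 0 0 0 0.6;-0.1 0 -0.7 0 0 0 0.6;0 0 -0.7 0 0 0 0.6;0 0 -0.7 0 0 0 0.6;0 0 -0.7 0 0 0 0.6;0 0 -0.7 0 0 0 0.6;0 0 -0.7 0 0 0 0.6;0 0.8 -0.1 0 0 0 0.6;0 0.8 0 0 0 0 0.6;0 0.6 0 0 0 0 0.6;0 0 0 0 0 0 0.6;0 0 0 0 0 0 0.6")

```text
clock: 28.4
eef_pos: [404.5, -371.1, 58.9]
tool_rot: [-1.57, -0.0, 0.045]
force: [-0.3, 0.3, 0.9]
width: 51.5
```

```bash
python3 -c "
from wr import *
toab(-51,-528,3)
im=wrist('w14.png')
for r in nets.cut_out(im,'dish_1'):
    m=r['pixels']; ys,xs=np.nonzero(m); print(r['conf'],m.sum(),ab(unproj(im,(xs.min()+xs.max())/2,(ys.min()+ys.max())/2,14)))
"
```

```text
tcp ab [ -50.4 -529.4] world [ 403.8 -369.7]
pos [ 404.5 -371.1   58.9] rot [-1.57  -0.     0.045] w 51.5 q7 -0.01 | units x,y,z [-0.01  1.12  0.03] turn about y 0.01
0.66 17590 [ -51.2 -459.1]
0.64 19250 [  80.  -454.5]
```

View pics/w14.png

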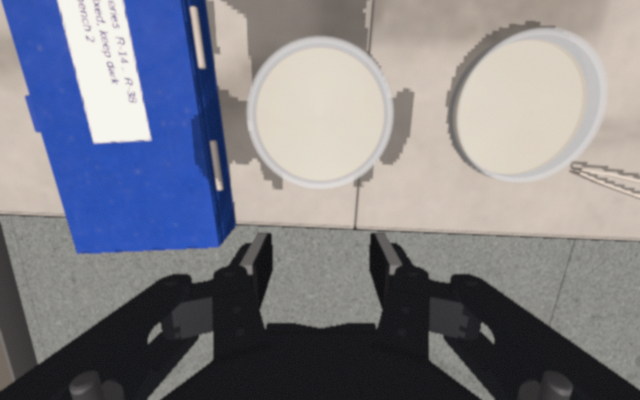

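```bash
python3 -c "
from wr import *
im=wrist()
for p,z in (((320,228),0),((235,226),0),((222,240),38),((205,10),38)): print(p,z,unproj(im,*p,z).round(1))
"
```

```text
(320, 228) 0 [ 406.  -385.9    0. ]
(235, 226) 0 [ 341.4 -387.1    0. ]
(222, 240) 38 [ 344.2 -381.7   38. ]
(205, 10) 38 [ 341.5 -254.8   38. ]
```

Emit:
step_arm(moves="0 0.5 0 0 0 0 0.6;0 0.4 0 0 0 0 0.6;0 0.21 0 0 0 0 0.6;0 0 0 0 0 0 0.6;0 0 0.2 0 0 0 0.6;0 0 0.2 0 0 0 0.6;0 0 0.2 0 0 0 0.6;0 0 0.2 0 0 0 0.6;0 0 0 0 0 0 0.6")

```text
clock: 29.45
eef_pos: [402.7, -329.3, 3.7]
tool_rot: [-1.57, -0.0, 0.047]
force: [-0.6, -0.0, -0.5]
width: 50.9
```

```bash
python3 -c "
from wr import *
toab(0,-240,3)
im=wrist('w15.png')
"
```

```text
tcp ab [ -50.3 -487.5] world [442.1 -79.8]
pos [ 402.7 -329.3    3.7] rot [-1.57  -0.     0.047] w 50.9 q7 -0.2 | units x,y,z [1.02 0.02 4.95] turn about y 0.03
```

View pics/w15.png

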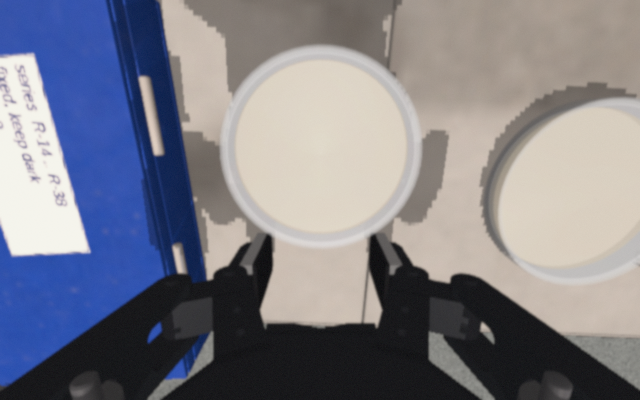

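Emit:
step_arm(moves="0.06 0 0.25 0 0 0 0.6;0.06 0 0.25 0 0 0 0.6;0.06 0 0.25 0 0 0 0.6;0.06 0 0.25 0 0 0 0.6;0.06 0 0.25 0 0 0 0.6;0.06 0 0.25 0 0 0 0.6;0.06 0 0.25 0 0 0 0.6;0.06 0 0.25 0 0 0 0.6;0.06 0 0.25 0 0 0 0.6;0.06 0 0.25 0 0 0 0.6;0.06 0 0.25 0 0 0 0.6;0.06 0 0.25 0 0 0 0.6;0.06 0 0.25 0 0 0 0.6;0.06 0 0.25 0 0 0 0.6;0.06 0 0.25 0 0 0 0.6;0.06 0 0.25 0 0 0 0.6;0.06 0 0.25 0 0 0 0.6;0 0 0.25 0 0 0 0.6;0 0 0.25 0 0 0 0.6;0 0 0 0 0 0 0.6")

```text
clock: 31.5
eef_pos: [443.4, -90.3, 3.3]
tool_rot: [-1.57, -0.001, 0.047]
force: [0.4, 0.0, 0.1]
width: 51.5
```

```bash
python3 -c "
from wr import *
toab(0,-136,3)
im=wrist('w16.png')
"
```

```text
tcp ab [   0.9 -250.6] world [437.5  24.1]
pos [443.4 -90.3   3.3] rot [-1.57e+00 -1.00e-03  4.70e-02] w 51.5 q7 -0.83 | units x,y,z [-0.01  0.01  2.29] turn about y 0.02
```

View pics/w16.png

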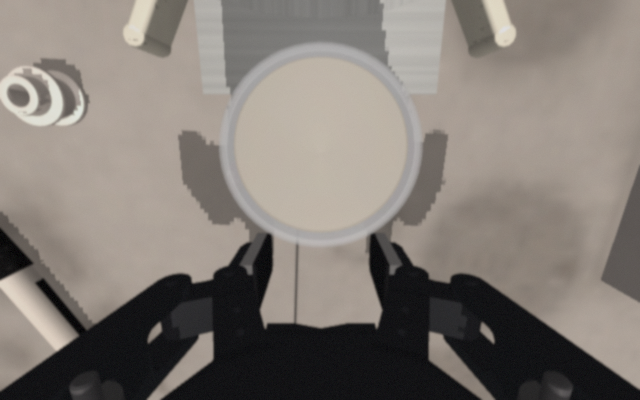

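Emit:
step_arm(moves="-0.01 0 0.2 0 0 0 0.6;0 0 0.2 0 0 0 0.6;0 0 0.2 0 0 0 0.6;0 0 0.2 0 0 0 0.6;0 0 0.2 0 0 0 0.6;0 0 0.2 0 0 0 0.6;0 0 0.2 0 0 0 0.6;0 0 0.2 0 0 0 0.6;0 0 0.2 0 0 0 0.6;0 0 0.2 0 0 0 0.6;0 0 0.15 0 0 0 0.6;0 0 0.06 0 0 0 0.6;0 0 0.06 0 0 0 0.6;0 0 0 0 0 0 0.6;0 0 0 0 0 0 0.6")

```text
clock: 33.05
eef_pos: [437.4, 21.1, 3.2]
tool_rot: [-1.571, 0.0, 0.044]
force: [-0.3, -0.4, 0.4]
width: 51.3
```

```bash
python3 -c "
from wr import *
toab(0,-134.4,3)
im=wrist('w17.png')
"
```

```text
tcp ab [  -0.2 -139.1] world [437.4  25.7]
pos [437.4  21.1   3.2] rot [-1.571  0.     0.044] w 51.3 q7 -1.15 | units x,y,z [0.   0.   0.09] turn about y -0.0
```

View pics/w17.png

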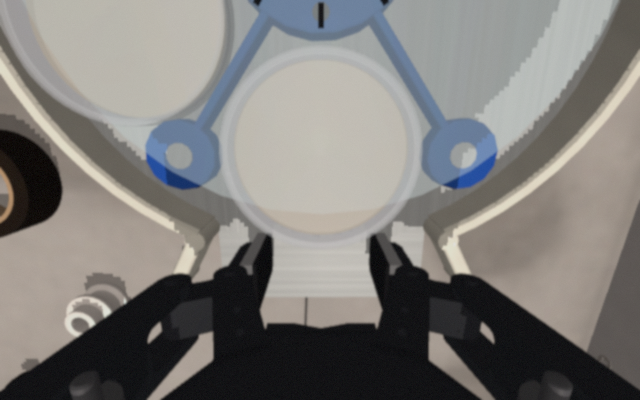

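Emit:
step_arm(moves="0 0 0.06 0 0 0 0.6;0 0 0.04 0 0 0 0.6;0 0 0 0 0 0 0.6;0 0 0 0 0 0 0.6")

```text
clock: 33.5
eef_pos: [437.1, 25.7, 3.2]
tool_rot: [-1.572, 0.0, 0.043]
force: [1.0, -2.5, 0.0]
width: 51.3
```

```bash
python3 -c "
from wr import *
toab(0,-134.4,3)
im=wrist('w18.png')
"
```

```text
tcp ab [  -0.3 -134.4] world [437.4  25.7]
pos [437.1  25.7   3.2] rot [-1.572  0.     0.043] w 51.3 q7 -1.16 | units x,y,z [ 0.01  0.   -0.  ] turn about y -0.0
```

View pics/w18.png

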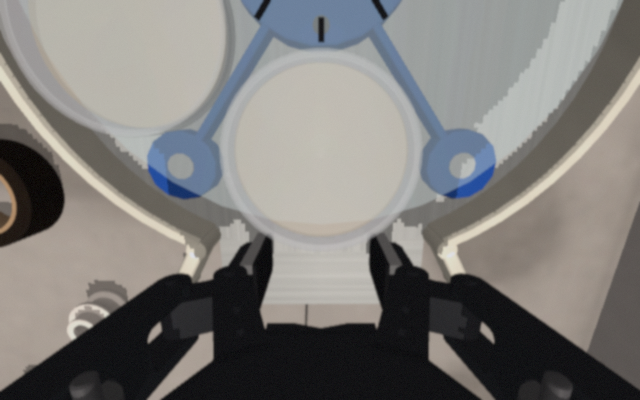

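Emit:
step_arm(moves="0 0 -0.2 0 0 0 0.6;0 -0.2 -0.2 0 0 0 0.6;0 -0.6 0 0 0 0 0.6;0 -0.8 0 0 0 0 0.8;0 -0.7 0 0 0 0 1;0 0 0.5 0 0 0 1;0 0 0.6 0 0 0 1;0 0 0.6 0 0 0 1;0 0 0.6 0 0 0 1;0 0 0.6 0 0 0 1;0 0 0.2 0 0 0 1;0 0 0 0 -1 0 1;0 0 0 0 -1 0 1;0 0 0 0 -1 0 1;0 0 0 0 -1 0 1;0 0 0 0 -1 0 1")

```text
clock: 35.15
eef_pos: [431.3, 159.9, 118.1]
tool_rot: [-1.571, 0.001, 0.648]
force: [-0.2, -0.2, 0.1]
width: 85.4
```

Emit:
step_arm(moves="0 0 0 0 -1 0 1;0 0 0 0 -1 0 1;0 0 0 0 -1 0 1;0 0 0 0 -1 0 1;0 0 0 0 -1 0 1;0 0 0 0 -0.5 0 1;0 0 0 0 0 0 1;0 0 0 0 0 0 1")

```text
clock: 35.95
eef_pos: [431.3, 160.3, 118.1]
tool_rot: [-1.571, 0.0, 1.302]
force: [-0.7, 0.6, 0.2]
width: 85.3
```

```bash
python3 -c "
from wr import *
toab(0,0,43.5,.044-1.885+3.1416); rd(('qpos',))
im=wrist('w19.png')
"
```

```text
tcp ab [-0.2  0.3] world [431.5 160. ]
pos [431.3 160.3 118.1] rot [-1.571  0.     1.302] w 85.3 q7 -0.08 | units x,y,z [-0.    1.49 -0.01] turn about y 0.01
qpos [ 0.231  0.757 -1.007  2.122  0.937  0.805 -0.079]
```

View pics/w19.png

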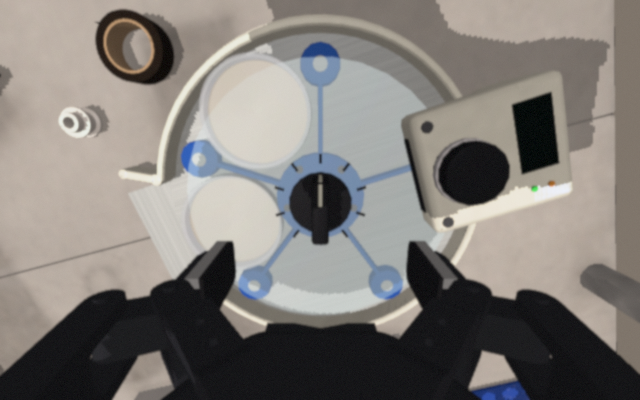

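Both dishes are in neighbouring pockets ((258,108) and (235,218)); bar vertical at column 320. Descend, grip, turn two clicks.

Emit:
step_arm(moves="0 0.5 0 0 0 0 1;0 0.5 0 0 0 0 1;0 0.48 0 0 0 0 1;0 0 0 0 0 0 1;0 0 0 0 0 0 0;0 0 0 0 0 0 0;0 0 0 0 0 0 0;0 0 0 0 0 0 0;0 0 0 0 0 0 0;0 0 0 0 0 0 0;0 0 0 0 0 0 0;0 0 0 0 0 0 0")

```text
clock: 37.2
eef_pos: [431.3, 159.8, 44.9]
tool_rot: [-1.572, 0.003, 1.303]
force: [-1.2, -3.4, 8.3]
width: 11.2
```

Emit:
step_arm(moves="0 0 0 0 0.6 0 0;0 0 0 0 0.6 0 0;0 0 0 0 0.6 0 0;0 0 0 0 0.6 0 0;0 0 0 0 0.6 0 0;0 0 0 0 0.6 0 0;0 0 0 0 0.6 0 0;0 0 0 0 0.6 0 0;0 0 0 0 0.6 0 0;0 0 0 0 0.6 0 0;0 0 0 0 0.6 0 0;0 0 0 0 0.6 0 0;0 0 0 0 0.6 0 0;0 0 0 0 0.6 0 0;0 0 0 0 0.6 0 0;0 0 0 0 0.6 0 0;0 0 0 0 0.6 0 0;0 0 0 0 0.27 0 0;0 0 0 0 0 0 0;0 0 0 0 0 0 0")

```text
clock: 39.2
eef_pos: [431.3, 159.9, 44.9]
tool_rot: [-1.573, -0.0, 0.047]
force: [-1.6, -3.5, 7.1]
width: 11.8
```

```bash
python3 -c "
from wr import *
toab(0,0,43.5,.044); rd(('qpos','torque'))
im=wrist('w20.png')
"
```

```text
tcp ab [-0.2 -0.1] world [431.5 160. ]
pos [431.3 159.9  44.9] rot [-1.573 -0.     0.047] w 11.8 q7 -1.33 | units x,y,z [0.   0.03 0.  ] turn about y 0.02
qpos [-0.024  0.768 -0.589  2.168  0.964  0.492 -1.329]
torque [-0.613  0.244 -0.006]
```

View pics/w20.png

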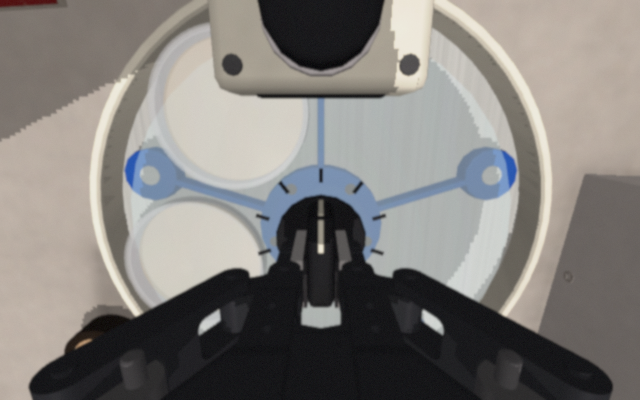

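Emit:
step_arm(moves="0 0 0 0 0 0 1;0 0 0 0 0 0 1;0 0 0 0 0 0 1;0 0 0 0 0 0 1;0 0 0 0 0 0 1;0 -0.5 0 0 0 0 1;0 -1 0 0 0 0 1;0 -1 0 0 0 0 0.6;0 0 0 0 0 0 0.6;0 0 0 0 0 0 0.6")

```text
clock: 40.25
eef_pos: [431.9, 161.1, 170.1]
tool_rot: [-1.571, -0.002, 0.047]
force: [-0.3, -0.2, -0.7]
width: 51.2
```

```bash
python3 look.py l4; python3 -c "
from plan import *
toab(81.6,-524,170)"
```

```text
wheel n 3 phase 0.622 cost 2.77
cut 0.78 726 [ 530.3 -294.    14. ]
cut 0.54 133 [347.3 246.2  14. ]
place []
tcp ab [-1.   0.6] world [ 536.1 -359.9]
pos [430.4 160.6 168.1] rot [-1.572  0.002  0.048] w 51.3 q7 -1.05 | units x,y,z [  1.61  -0.03 -10.5 ] turn about y 0.03
```

View pics/l4.png

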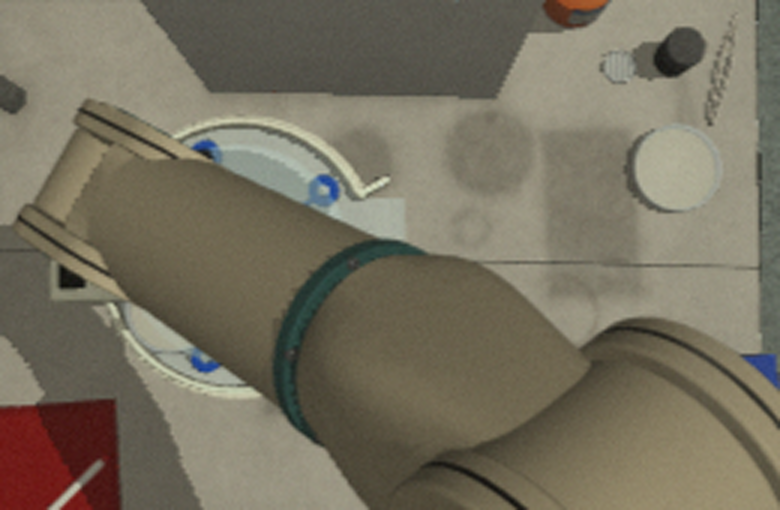

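Emit:
step_arm(moves="0 0 -0.7 0 0 0 0.6;0 0 -0.7 0 0 0 0.6;0 0 -0.7 0 0 0 0.6;0 0 -0.7 0 0 0 0.6;0 0 -0.7 0 0 0 0.6;0.16 0 -0.7 0 0 0 0.6;0.16 0 -0.7 0 0 0 0.6;0.16 0 -0.7 0 0 0 0.6;0.16 0 -0.7 0 0 0 0.6;0.16 0 -0.7 0 0 0 0.6;0.16 0 -0.7 0 0 0 0.6;0.16 0 -0.7 0 0 0 0.6;0.16 0 -0.7 0 0 0 0.6;0.16 0 -0.7 0 0 0 0.6;0.17 0 -0.7 0 0 0 0.6;0 0.8 0 0 0 0 0.6;0 0.8 0 0 0 0 0.6;0 0.6 0 0 0 0 0.6;0 0 0 0 0 0 0.6;0 0 0 0 0 0 0.6")

```text
clock: 42.4
eef_pos: [536.5, -358.4, 58.3]
tool_rot: [-1.569, 0.002, 0.049]
force: [0.4, -0.1, 0.0]
width: 51.2
```

```bash
python3 -c "
from wr import *
toab(81.6,-524,3)
im=wrist('w21.png')
for r in nets.cut_out(im,'dish_1'):
    m=r['pixels']; ys,xs=np.nonzero(m); print(r['conf'],m.sum(),ab(unproj(im,(xs.min()+xs.max())/2,(ys.min()+ys.max())/2,14)))
"
```

```text
tcp ab [  82.1 -522.5] world [ 536.1 -359.9]
pos [ 536.5 -358.4   58.3] rot [-1.569  0.002  0.049] w 51.2 q7 -0.08 | units x,y,z [-0.01  1.11 -0.03] turn about y 0.04
0.7 17829 [  80.6 -454.3]
```

View pics/w21.png

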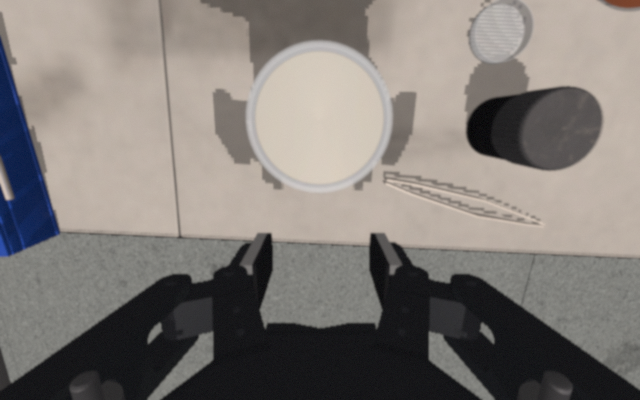

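```bash
python3 -c "
from wr import *
im=wrist()
for p in ((384,177),(430,195),(540,222),(460,183)): print(p,ab(unproj(im,*p,2)))
"
```

```text
(384, 177) [ 129.4 -497.2]
(430, 195) [ 163.9 -510.5]
(540, 222) [ 249.  -531.2]
(460, 183) [ 184.7 -501.4]
```

Emit:
step_arm(moves="-0.1 0.5 -0.05 0 0 0 0.6;0 0.4 0 0 0 0 0.6;0 0.2 0 0 0 0 0.6;0 0 0 0 0 0 0.6;0 0 0.2 0 0 0 0.6;0 0 0.2 0 0 0 0.6;0 0 0.2 0 0 0 0.6;-0.05 0 0.2 0 0 0 0.6;0 0 0 0 0 0 0.6")

```text
clock: 43.45
eef_pos: [527.4, -319.7, 4.8]
tool_rot: [-1.57, 0.0, 0.051]
force: [0.0, -0.5, -0.8]
width: 51.4
```

```bash
python3 -c "
from wr import *
toab(0,-240,3)
im=wrist('w22.png')
"
```

```text
tcp ab [  74.7 -483.4] world [442.1 -79.8]
pos [ 527.4 -319.7    4.8] rot [-1.57   0.     0.051] w 51.4 q7 -0.22 | units x,y,z [-1.46  0.04  4.88] turn about y 0.06
```

View pics/w22.png

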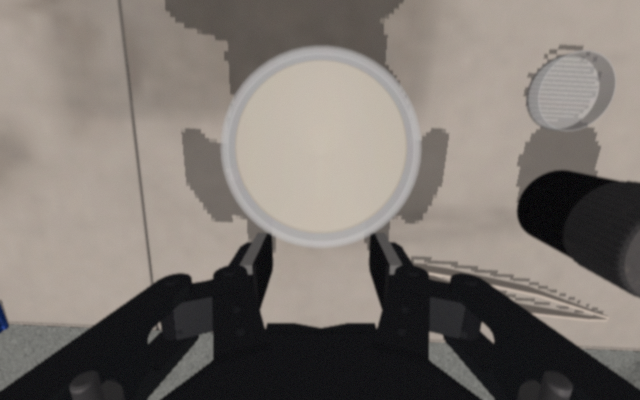

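Emit:
step_arm(moves="-0.07 0.02 0.24 0 0.06 0 0.6;-0.08 0 0.24 0 0 0 0.6;-0.08 0 0.24 0 0 0 0.6;-0.08 0 0.24 0 0 0 0.6;-0.08 0 0.24 0 0 0 0.6;-0.08 0 0.24 0 0 0 0.6;-0.08 0 0.24 0 0 0 0.6;-0.08 0 0.24 0 0 0 0.6;-0.08 0 0.24 0 0 0 0.6;-0.08 0 0.24 0 0 0 0.6;-0.08 0 0.24 0 0 0 0.6;-0.08 0 0.24 0 0 0 0.6;-0.08 0 0.24 0 0 0 0.6;-0.08 0 0.24 0 0 0 0.6;-0.08 0 0.24 0 0 0 0.6;-0.08 0 0.24 0 0 0 0.6;-0.08 0 0.24 0 0 0 0.6;-0.08 0 0.24 0 0 0 0.6;-0.03 0 0.24 0 0 0 0.6;0 0 0 0 0 0 0.6")

```text
clock: 45.5
eef_pos: [445.5, -96.0, 3.5]
tool_rot: [-1.57, -0.001, 0.043]
force: [-0.4, -0.2, -1.1]
width: 51.1
```

```bash
python3 -c "
from wr import *
toab(0,-134.4,3)
im=wrist('w23.png')
"
```

```text
tcp ab [   2.7 -256.4] world [437.4  25.7]
pos [445.5 -96.    3.5] rot [-1.57e+00 -1.00e-03  4.30e-02] w 51.1 q7 -0.94 | units x,y,z [-0.06  0.01  2.44] turn about y -0.01
```

View pics/w23.png

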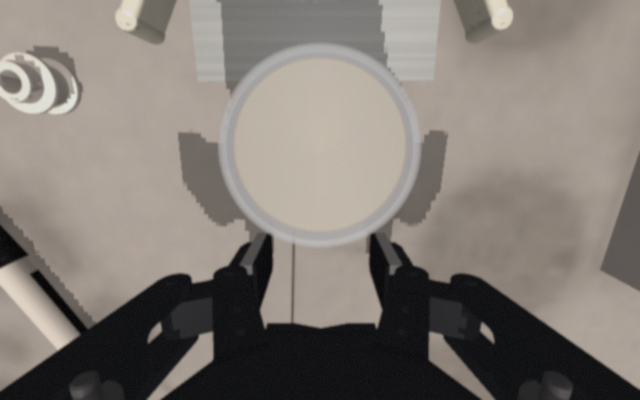

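Emit:
step_arm(moves="-0.02 0 0.2 0 0 0 0.6;-0.02 0 0.2 0 0 0 0.6;-0.02 0 0.2 0 0 0 0.6;0 0 0.2 0 0 0 0.6;0 0 0.2 0 0 0 0.6;0 0 0.2 0 0 0 0.6;0 0 0.2 0 0 0 0.6;0 0 0.2 0 0 0 0.6;0 0 0.2 0 0 0 0.6;0 0 0.2 0 0 0 0.6;0 0 0.2 0 0 0 0.6;0 0 0.1 0 0 0 0.6;0 0 0.05 0 0 0 0.6;0 0 0.05 0 0 0 0.6;0 0 0 0 0 0 0.6;0 0 0 0 0 0 0.6")

```text
clock: 47.15
eef_pos: [437.3, 22.1, 3.2]
tool_rot: [-1.571, -0.0, 0.04]
force: [-0.8, -0.7, -0.6]
width: 51.4
```

```bash
python3 -c "
from wr import *
toab(0,-134.4,3)
im=wrist('w24.png')
"
```

```text
tcp ab [  -0.3 -138. ] world [437.4  25.7]
pos [437.3  22.1   3.2] rot [-1.571 -0.     0.04 ] w 51.4 q7 -1.28 | units x,y,z [0.01 0.   0.07] turn about y -0.03
```

View pics/w24.png

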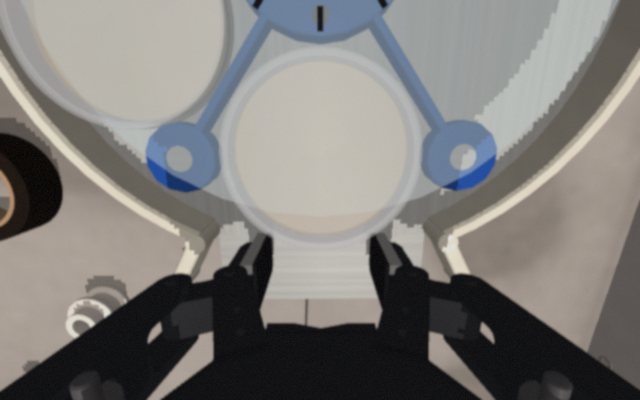

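Emit:
step_arm(moves="0 0 0.06 0 0 0 0.6;0 0 0.02 0 0 0 0.6;0 0 0 0 0 0 0.6;0 0 0 0 0 0 0.6")

```text
clock: 47.6
eef_pos: [437.1, 25.7, 3.2]
tool_rot: [-1.572, 0.0, 0.04]
force: [-0.9, -2.5, -0.3]
width: 51.1
```

```bash
python3 -c "
from wr import *
toab(0,-134.4,3)
im=wrist('w25.png')
"
```

```text
tcp ab [  -0.4 -134.4] world [437.4  25.7]
pos [437.1  25.7   3.2] rot [-1.572  0.     0.04 ] w 51.1 q7 -1.29 | units x,y,z [ 0.01  0.   -0.  ] turn about y -0.03
```

View pics/w25.png

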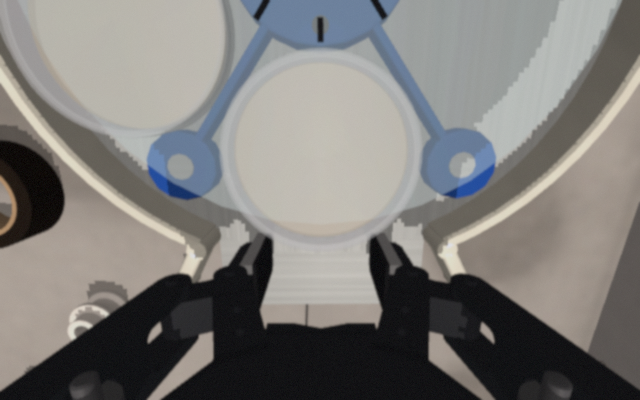

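Emit:
step_arm(moves="0 0 -0.2 0 0 0 0.6;0 -0.2 -0.2 0 0 0 0.6;0 -0.6 0 0 0 0 0.6;0 -0.8 0 0 0 0 0.8;0 -0.7 0 0 0 0 1;0 0 0.5 0 0 0 1;0 0 0.6 0 0 0 1;0 0 0.6 0 0 0 1;0 0 0.6 0 0 0 1;0 0 0.6 0 0 0 1;0 0 0.2 0 -0.03 0 1;0 0 0 0 0 0 1;0 0 0 0 0 0 1")

```text
clock: 48.95
eef_pos: [431.5, 159.7, 117.9]
tool_rot: [-1.572, 0.001, 0.043]
force: [-0.0, 0.4, -0.6]
width: 85.2
```

```bash
python3 -c "
from wr import *
toab(0,0,43.5,.044); rd(('qpos',))
im=wrist('w26.png')
"
```

```text
tcp ab [-0.  -0.3] world [431.5 160. ]
pos [431.5 159.7 117.9] rot [-1.572e+00  1.000e-03  4.300e-02] w 85.2 q7 -1.16 | units x,y,z [0.   1.49 0.01] turn about y -0.01
qpos [ 0.099  0.662 -0.767  2.125  0.772  0.659 -1.164]
```

View pics/w26.png

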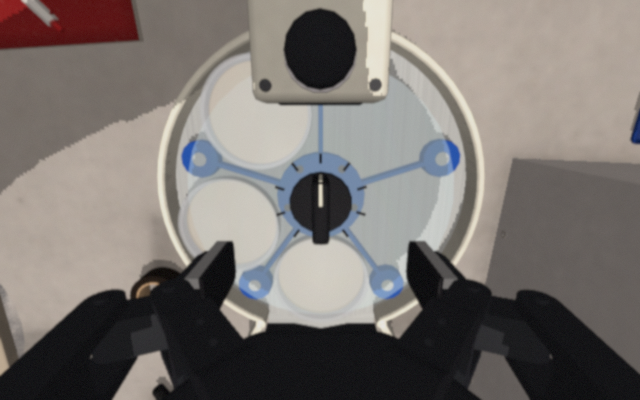

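All three sit in neighbouring pockets (mouth (320,272), then (232,222), (258,112)). Grip and turn the last click.

Emit:
step_arm(moves="0 0.5 0 0 0 0 1;0 0.5 0 0 0 0 1;0 0.48 0 0 0 0 1;0 0 0 0 0 0 1;0 0 0 0 0 0 0;0 0 0 0 0 0 0;0 0 0 0 0 0 0;0 0 0 0 0 0 0;0 0 0 0 0 0 0;0 0 0 0 0 0 0;0 0 0 0 0 0 0;0 0 0 0 0 0 0")

```text
clock: 50.2
eef_pos: [431.3, 161.2, 44.9]
tool_rot: [-1.571, -0.0, 0.044]
force: [-2.8, -1.3, 8.2]
width: 11.9
```

Emit:
step_arm(moves="0 0 0 0 0.5 0 0;0 0 0 0 0.5 0 0;0 0 0 0 0.5 0 0;0 0 0 0 0.5 0 0;0 0 0 0 0.5 0 0;0 0 0 0 0.5 0 0;0 0 0 0 0.5 0 0;0 0 0 0 0.5 0 0;0 0 0 0 0.5 0 0;0 0 0 0 0.5 0 0;0 0 0 0 0.23 0 0;0 0 0 0 0 0 0;0 0 0 0 0 0 0;0 0 0 0 0 0 0")

```text
clock: 51.6
eef_pos: [432.1, 161.0, 44.9]
tool_rot: [-1.571, -0.001, -0.584]
force: [0.5, -1.2, 6.9]
width: 11.6
```

```bash
python3 -c "
from wr import *
toab(0,0,43.5,.044-.628); rd(('qpos','torque'))
im=wrist('w27.png')
"
```

```text
tcp ab [0.7 0.9] world [431.5 160. ]
pos [432.1 161.   44.9] rot [-1.571e+00 -1.000e-03 -5.840e-01] w 11.6 q7 -1.81 | units x,y,z [ 0.    0.03 -0.02] turn about y 0.0
qpos [-0.121  0.735 -0.438  2.169  0.815  0.404 -1.812]
torque [-0.245  0.023 -0.004]
```

View pics/w27.png

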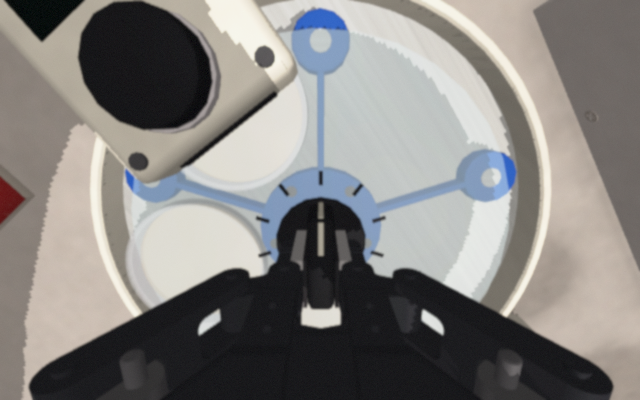

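Release, rise, and move clear toward the bench's front so that the cameras can see the wheel.

Emit:
step_arm(moves="0 0 0 0 0 0 1;0 0 0 0 0 0 1;0 0 0 0 0 0 1;0 0 0 0 0 0 1;0 0 0 0 0 0 1;0 -0.5 0 0 0 0 1;0 -1 0 0 0 0 1;0 -1 0 0 0 0 1;0 0 0 0 0 0 1;0 0 0 0 0 0 1")

```text
clock: 52.65
eef_pos: [432.3, 161.1, 170.1]
tool_rot: [-1.569, -0.002, -0.585]
force: [-0.4, -0.7, -0.0]
width: 85.2
```

```bash
python3 -c "
from wr import *
from wheel import fit
toab(0,-350,168); im=wrist('w28.png')
"
```

```text
tcp ab [0.9 1. ] world [ 446.9 -189.7]
pos [432.3 161.1 170.1] rot [-1.569 -0.002 -0.585] w 85.2 q7 -1.58 | units x,y,z [ 4.11  0.04 -5.69] turn about y -5.24
```

View pics/w28.png

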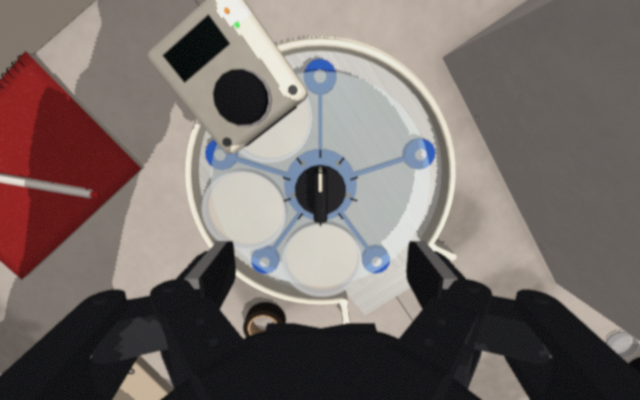

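Parked with a spoke across the mouth and three neighbouring dishes. Move the arm clear for a full view.

Emit:
step_arm(moves="0.4 0 -0.6 0 0 0 1;0.4 0 -0.6 0 0 0 1;0.4 0 -0.6 0 0 0 1;0.4 0 -0.6 0 0 0 1;0.4 0 -0.6 0 0 0 1;0.4 0 -0.6 0 0 0 1;0.4 0 -0.6 0 0 0 1;0.4 0 -0.6 0 0 0 1;0.4 0 -0.6 0 0 0 1;0.4 0 -0.6 0 0 0 1;0 0 0 0 0 0 1;0 0 0 0 0 0 1;0 0 0 0 0 0 1")

```text
clock: 54.0
eef_pos: [432.8, -197.7, 168.4]
tool_rot: [-1.57, 0.002, -0.582]
force: [-0.3, -0.7, 0.9]
width: 85.4
```

```bash
python3 look.py l5; python3 -c "
from plan import *
im=get_image('side'); cv2.imwrite('pics/s2.png',im['color'])
for k,d in enumerate((36,108,180)):
    a=np.radians(d); print('st',k+1,(C+86*(-tz*np.cos(a)-tx*np.sin(a))).round(1))
print([(np.round(r['position']),round(r['conf'],2)) for r in nets.place_of(im,'dish_1')])
for t in('buffer_bottle','objective_can','slide_box'): print(t,[(np.round(r['position']),round(r['conf'],2)) for r in nets.place_of(im,t)])
rd()"
```

```text
wheel n 4 phase 0.001 cost 1.37
cut 0.65 175 [367.9  57.2  14. ]
cut 0.45 153 [313.6 185.   14. ]
cut 0.34 7742 [431.9 163.1  14. ]
place [(array([430.6, 244.4,   1. ]), 0.73), (array([3.465e+02, 1.901e+02, 2.000e-01]), 0.65), (array([384.5,  93.1,   2.4]), 0.49)]
st 1 [384.1  88.3]
st 2 [348.6 183. ]
st 3 [427.7 245.9]
[(array([386.,  80.,   5.]), 0.55), (array([343., 183.,  -3.]), 0.45)]
buffer_bottle [(array([ 716., -178.,   -1.]), 0.88), (array([347., 180.,   1.]), 0.64)]
objective_can [(array([ 650., -292.,    2.]), 0.72)]
slide_box [(array([ 289., -307.,   -1.]), 0.88)]
clock 54.4
eef_pos [ 433.371 -198.93   169.333]
tool_rot [-1.571 -0.    -0.583]
force [-0.035 -0.823 -0.4  ]
width 85.284
```

View pics/l5.png

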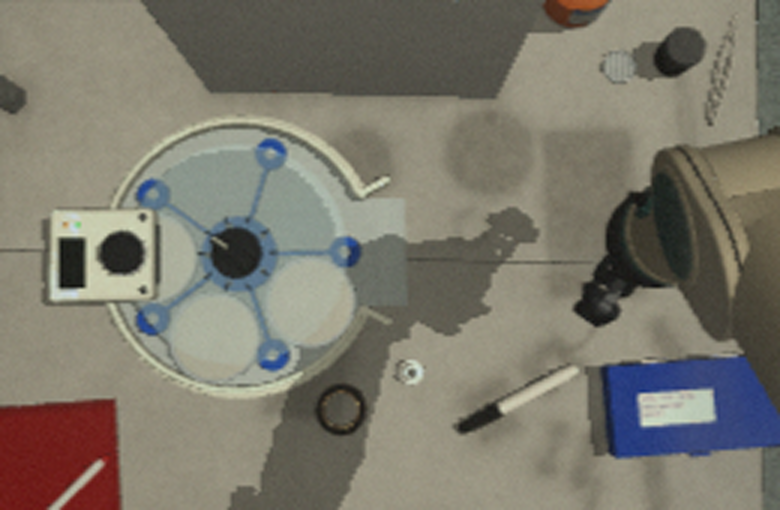

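View pics/s2.png

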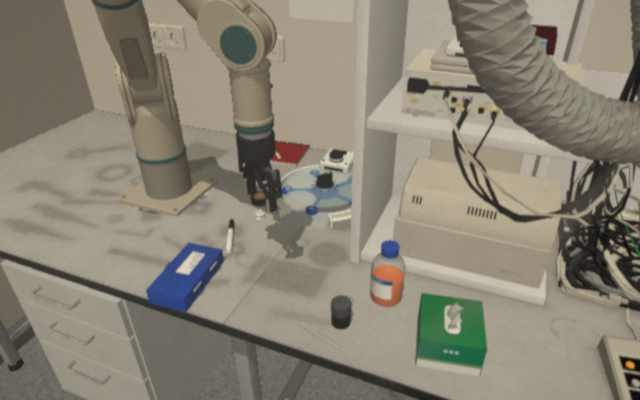

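```bash
python3 -c "
from cell import ctrl
print(ctrl.finish_job())"
```

```text
the job is handed in; nothing more can be done
None
```

I loaded the three dishes present on the bench into the indexer, one after another. Turns were one click, then two, two and a final one, all clockwise. The job was handed in at about 54 s with the gripper open and about 170 mm above the bench, touching nothing.

Last checks before handing in:
- **Wheel:** it is parked, with the spoke fitted to within about 0.001 rad of the notch across the mouth.
- **Dishes:** they lie in three neighbouring pockets, at stations 1, 2 and 3. The top camera's network put them about 5, 7 and 3 mm from the station centres, against its own 4 mm accuracy and a 12 mm limit.
- **Side view:** it reported only the dishes at stations 1 and 2, one of them about 8 mm off its station. The third did not come up there, but it shows clearly in the top and wrist pictures.
- **Bystanders:** the bottle, canister and slide box read within a few millimetres of their starting places.

I saw no knocked dish and no slackened grip. All three dishes stayed flat, and each was pushed until the tool force rose to about 2 N against the hub.

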